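# Close down the bench extraction box

### The arm

A 7-joint arm with a two-finger parallel gripper is mounted at the origin on the work surface. World frame = base frame: x ahead of the robot, y to its left, z up, the work surface at z = 0. Lengths are in m, angles in rad, forces in N, time in s.
With the tool pointing down it reaches from about 0.425 to 0.875 m from the base axis. Payload 4.7 kg.
Tool frame: the origin (TCP) lies between the finger pads; the fingertips stand 19 mm ahead of it and the grasp point (between the pads) is the TCP (ctrl.tip_extent is the distance from the TCP to the fingertips, in m); z points along the fingers, y is the line along which they close (so a half turn about z gives the same grasp; the last joint's range is limited). The gripper opens to 87 mm and grips with 3 to 60 N. Pads are 19 mm wide; open, the fingers measure 117 mm over their backs; the gripper's body (75 mm by 190 mm) begins 51 mm behind the grasp point.
Start: joints at [-1.271, 0.321, -0.07, 1.45, 0.023, 1.371, -0.057], TCP at [0.183, 0.624, 0.242] pointing down, gripper open.
Joint ranges: [-2.86, 2.86], [-0.3, 2.09], [-1.38, 1.24], [0.06, 2.45], [-1.56, 4.7], [0.09, 2.05], [-2.69, 2.69]. Speed limits (rad/s): [2.57, 2.57, 3.14, 3.14, 3.14, 3.14, 3.14].

### API

Orientations are given as a rotation vector (axis times angle).
In Python, from bench import ctrl gives the robot as it stands.
- The arm moves only by the shell command python3 -m crank 'ROWS' [OPENING] [FORCE]. ROWS is JSON, a list of rows, each an object of numbers: "tx", "ty", "tz": the shift along the tool's x, y, z in mm; "turn": the turn about the tool's z in units of 5 degrees (1.0 is 5 degrees). In form: [{"tx": .., "ty": .., "tz": .., "turn": ..}, ...]. A call has 1 to 5 rows; each row is the pose to reach, as a shift and turn from the pose commanded when the call began, along the tool's axes at that moment; what a row does not reach only later rows make up. A row lasts 1/8 s, in which the tool goes at most 62.5 mm and 10.7 degrees, less where a joint would pass 70% of its speed; a pose out of reach is approached as far as the arm can. A call with a gripper value outside its range is refused whole. OPENING is the finger opening in mm, from 0 to 87, set as the call begins (- or left out, the last holds). The fingers move at their own pace and stop on an object; FORCE is the grip in N (left out, the last holds). Time passes only in rows, so rows that repeat a pose let the fingers close. It gives the time, the measured TCP pose, the force, the opening and the grip force at its end, in the units of the state.
- ctrl.get_state(): the state, without advancing time (a new reading comes with each control period).
- ctrl.get_image(name): name is "side" or "top" or "wrist"; returns (picture, depth): 384x512x3 uint8, red, green, blue; 384x512 float32, m along the optical axis (not along the pixel's ray), 0 where there is no reading.
- ctrl.camera_model(name): a dict with "intrinsics" (3x3 intrinsics, pixels), "origin" and "orientation" of the camera in the world. Camera axes: x right, y down, z forward; pixel columns grow to the right and rows downward; lengths in m; the calibration is good to about 2 mm. A picture is of the moment at which its call begins: read the wrist's pose just before it. camera_model takes no time and is no camera call; for the wrist camera it gives the pose at the moment of the call.
- ctrl.close_job(): hands the job in; it is judged then, once.
Trained networks look in the newest picture that a camera, given by its name, has taken for a name from the list of things; names that differ only in an ending like _2 or _b are one class to them, and where a whole thing is asked for, a point or a joint stands for the part that bears it (a point fixed in the world has none). Each returns a list of dicts, best first, with "confidence" (0 to 1); they miss things now and then, are a little off and sometimes report something else, mostly with a low value. They report only what shows in the picture. A call takes as long as a camera call. They do not tell look-alikes from the thing itself.
- ctrl.recognise(camera, query): "xyz" ([x, y, z] in m, in world coordinates, good to about 4 mm: the middle of the surface that is visible of it).
- ctrl.mark_of(camera, query): "xyz" ([x, y, z] in m, in world coordinates, good to about 4 mm: a listed point, or the origin of a listed thing).
The state is a dict: "time": time; "joint_positions": joint angles; "qd": joint speeds; "joint_torque": joint torques, N m; "position": TCP position; "tool_rot": TCP orientation; "ft_force": force on the tool from outside, world axes, zero at the start; "torque": the same for the moment, N m; "grip_width": opening from 0.0 (shut) to 1.0 (fully open); "grip_force": force on a finger pad.
Only numpy, scipy, OpenCV 4.12 (cv2) and the standard library are available. Lean on these libraries where they do the work, as an engineer would, in place of code of your own. Each camera call takes 0.05 s, during which the arm holds its last target. There are 200 camera calls.

### The job

Close down the extraction box: swing the damper lever on its duct fully open, then use the scraper block, not your fingers, to push every resin chip off the slotted deck into the catch tray, and stand the scraper back upright in its wooden rest. Then lay each cover plate from the repair mat flat on the deck, centred and square over a slotted field (one cover to a field, any field), and last of all throttle the damper back to 30 degrees open. Leave the tin, the jar and the hard drive where they are.

Things in the scene. Friction and masses are not known exactly. Their poses are not given: they have to be found in the camera images.
- extractor: Fixed grey extraction box, 170 (x) x 330 (y) x 70 mm high; origin at the centre of its underside, on the bench; x away from the robot at yaw 0, y towards the duct, z up. Its top is the deck. A steel duct of 62 mm diameter leaves its +y side, parallel to y at x = -20 mm, and runs to a black fan box 150 mm high that begins at y = 400 mm.
- deck (a point): Centre (box x = y = 0) of the flat steel deck on top of the box, 70 mm above the bench; axes as the box. A rim 8 mm higher runs along front and back (x beyond +-75 mm, 10 mm thick) and the duct side (y from 150 to 165 mm). The -y side is open: there the deck ends in a lip at y = -175 mm, over the blue catch tray.
- slots_a (a point): Centre of one of three slotted fields in the deck, at deck height; the one next to the tray (y = -95 mm on the box). Each is five dark slots 84 mm long in x, in all 84 (x) x 49 (y) mm. Axes as the box.
- slots_b (a point): Centre of one of three slotted fields in the deck, at deck height; the middle one (y = 0 mm on the box). Each is five dark slots 84 mm long in x, in all 84 (x) x 49 (y) mm. Axes as the box.
- slots_c (a point): Centre of one of three slotted fields in the deck, at deck height; the one next to the duct (y = 95 mm on the box). Each is five dark slots 84 mm long in x, in all 84 (x) x 49 (y) mm. Axes as the box.
- tray_in (a point): Centre of the inner floor of the blue catch tray fixed to the open -y side of the box; inside 184 (x) x 131 (y) mm, floor 4 mm above the bench, walls up to 45 mm above the bench. Its inside begins under the lip of the deck. Axes as the box.
- damper_pivot (a point): Pivot of the damper lever, 77 mm above the bench, on a round scale disc (120 mm across, top 77 mm above the bench) on top of the duct. The hinge axis is vertical. The disc has black tick lines at 0, 30, 60 and 90 degrees.
- damper_knob (a point): Middle of the damper lever's upright black round grip: 18 mm diameter, from 83 to 119 mm above the bench (this point is at 101 mm), 72 mm from the pivot at the end of a flat steel bar. It can be pinched from above or pushed; about 2 N moves it, and it stays where it is left. No spring.
- damper (a joint): Damper lever angle in rad: 0 = shut, the lever square across the duct, pointing along the box's +x; it opens anticlockwise seen from above, to 1.571 (90 degrees) = fully open, the lever along the duct, pointing along the box's +y away from the deck. 30 degrees open = 0.524.
- rest_in (a point): Centre of the inner floor, 4 mm above the bench, of a fixed shallow wooden rest for the scraper: inside 132 (x) x 44 (y) mm, walls 4 mm thick and 12 mm above the bench; x along its length.
- scraper: Loose grey scraper block, 0.12 kg, standing upright on its steel foot in the rest, long side along the rest's; origin at the centre of its underside, z up, x along its length. Foot 90 (x) x 26 (y) mm, up to 24 mm high; above it a narrower grip 70 (x) x 20 (y) mm, from 24 to 62 mm high, to be pinched across y.
- chip0: Loose broken chip of amber-brown potting resin, about 24 x 20 x 12 mm, 12 g, lying on the deck at any yaw; origin at the centre of its underside. Four to seven chips are there; the others are absent.
- chip1: Loose broken chip of amber-brown potting resin, about 24 x 20 x 12 mm, 12 g, lying on the deck at any yaw; origin at the centre of its underside. Four to seven chips are there; the others are absent.
- chip2: Loose broken chip of amber-brown potting resin, about 24 x 20 x 12 mm, 12 g, lying on the deck at any yaw; origin at the centre of its underside. Four to seven chips are there; the others are absent.
- chip3: Loose broken chip of amber-brown potting resin, about 24 x 20 x 12 mm, 12 g, lying on the deck at any yaw; origin at the centre of its underside. Four to seven chips are there; the others are absent.
- chip4: Loose broken chip of amber-brown potting resin, about 24 x 20 x 12 mm, 12 g, lying on the deck at any yaw; origin at the centre of its underside. Four to seven chips are there; the others are absent.
- chip5: Loose broken chip of amber-brown potting resin, about 24 x 20 x 12 mm, 12 g, lying on the deck at any yaw; origin at the centre of its underside. Four to seven chips are there; the others are absent.
- chip6: Loose broken chip of amber-brown potting resin, about 24 x 20 x 12 mm, 12 g, lying on the deck at any yaw; origin at the centre of its underside. Four to seven chips are there; the others are absent.
- cover0: Loose aluminium cover plate, 110 (x) x 80 (y) x 6 mm, 0.18 kg, lying on a pale blue repair mat (3 mm thick) right of the tray; origin at the centre of its underside, z up. On its middle stands a black grip bar 50 (x) x 14 (y) mm that reaches 30 mm above the underside, to be pinched across y. It must lie with its x along the box's x, either way round. Two or three covers are there; all are alike.
- cover1: Loose aluminium cover plate, 110 (x) x 80 (y) x 6 mm, 0.18 kg, lying on a pale blue repair mat (3 mm thick) right of the tray; origin at the centre of its underside, z up. On its middle stands a black grip bar 50 (x) x 14 (y) mm that reaches 30 mm above the underside, to be pinched across y. It must lie with its x along the box's x, either way round. Two or three covers are there; all are alike.
- cover2: Loose aluminium cover plate, 110 (x) x 80 (y) x 6 mm, 0.18 kg, lying on a pale blue repair mat (3 mm thick) right of the tray; origin at the centre of its underside, z up. On its middle stands a black grip bar 50 (x) x 14 (y) mm that reaches 30 mm above the underside, to be pinched across y. It must lie with its x along the box's x, either way round. Two or three covers are there; all are alike.
- tin: Bystander: round metal solder paste tin, 70 mm diameter, 24 mm high; origin at the centre of its underside. Leave it alone.
- jar: Bystander: small jar, 52 mm diameter, 75 mm high; origin at the centre of its underside. Leave it alone.
- drive: Bystander: laptop hard drive, 70 x 100 x 9.5 mm, lying flat; origin at the centre of its underside. Leave it alone.
Mind the look-alikes: they are no part of the job. What is shaped like the cover1 but green, orange or purple is not meant.

How it is judged:
On the way, in this order (a step that is already met when the one before it is completed fails the run):
1. the damper lever is fully open (over 84 degrees) (value of joint damper above 1.466 rad), for 0.2 s.
2. every chip is in the catch tray, the damper still fully open (y of chip0 in the frame of tray_in between -0.068 and 0.068 m and x of chip0 in the frame of tray_in between -0.095 and 0.095 m and z of chip0 in the frame of tray_in between -0.005 and 0.06 m and y of chip1 in the frame of tray_in between -0.068 and 0.068 m and x of chip1 in the frame of tray_in between -0.095 and 0.095 m and z of chip1 in the frame of tray_in between -0.005 and 0.06 m and y of chip2 in the frame of tray_in between -0.068 and 0.068 m and x of chip2 in the frame of tray_in between -0.095 and 0.095 m and z of chip2 in the frame of tray_in between -0.005 and 0.06 m and y of chip3 in the frame of tray_in between -0.068 and 0.068 m and x of chip3 in the frame of tray_in between -0.095 and 0.095 m and z of chip3 in the frame of tray_in between -0.005 and 0.06 m and y of chip4 in the frame of tray_in between -0.068 and 0.068 m and x of chip4 in the frame of tray_in between -0.095 and 0.095 m and z of chip4 in the frame of tray_in between -0.005 and 0.06 m and y of chip5 in the frame of tray_in between -0.068 and 0.068 m and x of chip5 in the frame of tray_in between -0.095 and 0.095 m and z of chip5 in the frame of tray_in between -0.005 and 0.06 m and y of chip6 in the frame of tray_in between -0.068 and 0.068 m and x of chip6 in the frame of tray_in between -0.095 and 0.095 m and z of chip6 in the frame of tray_in between -0.005 and 0.06 m and value of joint damper above 1.466 rad), for 0.2 s.
3. the scraper stands back in its rest (horizontal distance between scraper and rest_in below 0.025 m and z of scraper in the frame of rest_in between -0.004 and 0.006 m and angle between scraper's own z axis and vertical below 0.08 rad), for 0.2 s.
4. every cover lies flat, centred and square over a slotted field, the damper still fully open (((x of cover0 in the frame of slots_a between -0.01 and 0.01 m and y of cover0 in the frame of slots_a between -0.01 and 0.01 m) or (x of cover0 in the frame of slots_b between -0.01 and 0.01 m and y of cover0 in the frame of slots_b between -0.01 and 0.01 m) or (x of cover0 in the frame of slots_c between -0.01 and 0.01 m and y of cover0 in the frame of slots_c between -0.01 and 0.01 m)) and angle between the x axis of each of cover0, cover1, cover2 and the x axis of extractor, either way round below 0.09 rad and angle between each of cover0, cover1, cover2's own z axis and vertical below 0.04 rad and z of cover0 in the frame of deck between -0.003 and 0.003 m and ((x of cover1 in the frame of slots_a between -0.01 and 0.01 m and y of cover1 in the frame of slots_a between -0.01 and 0.01 m) or (x of cover1 in the frame of slots_b between -0.01 and 0.01 m and y of cover1 in the frame of slots_b between -0.01 and 0.01 m) or (x of cover1 in the frame of slots_c between -0.01 and 0.01 m and y of cover1 in the frame of slots_c between -0.01 and 0.01 m)) and z of cover1 in the frame of deck between -0.003 and 0.003 m and ((x of cover2 in the frame of slots_a between -0.01 and 0.01 m and y of cover2 in the frame of slots_a between -0.01 and 0.01 m) or (x of cover2 in the frame of slots_b between -0.01 and 0.01 m and y of cover2 in the frame of slots_b between -0.01 and 0.01 m) or (x of cover2 in the frame of slots_c between -0.01 and 0.01 m and y of cover2 in the frame of slots_c between -0.01 and 0.01 m)) and z of cover2 in the frame of deck between -0.003 and 0.003 m and value of joint damper above 1.466 rad), for 0.2 s.
5. the damper is set to 30 degrees open (value of joint damper between 0.4236 and 0.6236 rad), for 0.2 s.
At the end, for the whole second after the job is handed in: Damper at 30 degrees open, within 5.7; every chip in the catch tray; scraper upright in its rest, within 25 mm of its middle; every cover level on the deck, within 10 mm each way of a slotted field's centre and 5 degrees of square; all at rest (all of step 3 and all of step 5 and y of chip0 in the frame of tray_in between -0.068 and 0.068 m and x of chip0 in the frame of tray_in between -0.095 and 0.095 m and z of chip0 in the frame of tray_in between -0.005 and 0.06 m and y of chip1 in the frame of tray_in between -0.068 and 0.068 m and x of chip1 in the frame of tray_in between -0.095 and 0.095 m and z of chip1 in the frame of tray_in between -0.005 and 0.06 m and y of chip2 in the frame of tray_in between -0.068 and 0.068 m and x of chip2 in the frame of tray_in between -0.095 and 0.095 m and z of chip2 in the frame of tray_in between -0.005 and 0.06 m and y of chip3 in the frame of tray_in between -0.068 and 0.068 m and x of chip3 in the frame of tray_in between -0.095 and 0.095 m and z of chip3 in the frame of tray_in between -0.005 and 0.06 m and y of chip4 in the frame of tray_in between -0.068 and 0.068 m and x of chip4 in the frame of tray_in between -0.095 and 0.095 m and z of chip4 in the frame of tray_in between -0.005 and 0.06 m and y of chip5 in the frame of tray_in between -0.068 and 0.068 m and x of chip5 in the frame of tray_in between -0.095 and 0.095 m and z of chip5 in the frame of tray_in between -0.005 and 0.06 m and y of chip6 in the frame of tray_in between -0.068 and 0.068 m and x of chip6 in the frame of tray_in between -0.095 and 0.095 m and z of chip6 in the frame of tray_in between -0.005 and 0.06 m and ((x of cover0 in the frame of slots_a between -0.01 and 0.01 m and y of cover0 in the frame of slots_a between -0.01 and 0.01 m) or (x of cover0 in the frame of slots_b between -0.01 and 0.01 m and y of cover0 in the frame of slots_b between -0.01 and 0.01 m) or (x of cover0 in the frame of slots_c between -0.01 and 0.01 m and y of cover0 in the frame of slots_c between -0.01 and 0.01 m)) and angle between the x axis of each of cover0, cover1, cover2 and the x axis of extractor, either way round below 0.09 rad and angle between each of cover0, cover1, cover2's own z axis and vertical below 0.04 rad and z of cover0 in the frame of deck between -0.003 and 0.003 m and ((x of cover1 in the frame of slots_a between -0.01 and 0.01 m and y of cover1 in the frame of slots_a between -0.01 and 0.01 m) or (x of cover1 in the frame of slots_b between -0.01 and 0.01 m and y of cover1 in the frame of slots_b between -0.01 and 0.01 m) or (x of cover1 in the frame of slots_c between -0.01 and 0.01 m and y of cover1 in the frame of slots_c between -0.01 and 0.01 m)) and z of cover1 in the frame of deck between -0.003 and 0.003 m and ((x of cover2 in the frame of slots_a between -0.01 and 0.01 m and y of cover2 in the frame of slots_a between -0.01 and 0.01 m) or (x of cover2 in the frame of slots_b between -0.01 and 0.01 m and y of cover2 in the frame of slots_b between -0.01 and 0.01 m) or (x of cover2 in the frame of slots_c between -0.01 and 0.01 m and y of cover2 in the frame of slots_c between -0.01 and 0.01 m)) and z of cover2 in the frame of deck between -0.003 and 0.003 m and linear speed of each of chip0, chip1, chip2, chip3, chip4, chip5, chip6, cover0, cover1, cover2, scraper below 0.02 m/s); the robot touches nothing.
It fails at once if a chip is handled with the fingers (over 1 N) (contact force between the fingers and chip0 above 1 N or contact force between the fingers and chip1 above 1 N or contact force between the fingers and chip2 above 1 N or contact force between the fingers and chip3 above 1 N or contact force between the fingers and chip4 above 1 N or contact force between the fingers and chip5 above 1 N or contact force between the fingers and chip6 above 1 N).
It fails at once if the tin, jar or hard drive is moved more than 20 mm (distance of any of tin, jar, drive from where it was at the start of the episode above 0.02 m).
Of chip0, chip1, chip2, chip3, chip4, chip5, chip6 only 4 to 7 are there at a start; the rules pass over those that are not, and their reading is None.
Of cover0, cover1, cover2 only 2 to 3 are there at a start; the rules pass over those that are not, and their reading is None.
At some moment in a run one of cover0, cover1, cover2 may be knocked a few centimetres aside while the robot is not near it.
Once in a run the grip may slacken for a moment while it holds something.
It also fails if it takes over 210 s, if anything falls off the work surface, if the arm or the gripper's body presses on something with over 40 N, if the wrist force passes 120 N, or if a joint passes its speed limit or range.

## Working session

There is one attempt and no reset: what is moved stays moved. The work goes in short steps, Python scripts to look and compute and a shell command to move; the robot and the scene stay as the last step left them, time stands still between calls to the robot, and variables do not carry over. Pictures are saved under pics/ and viewed, at most 14 in all, crops included, and the job is handed in when it is done.

```bash
ls; mkdir -p pics
cat > h.py <<'E'
import numpy as np, cv2
from bench import ctrl
from scipy.spatial.transform import Rotation as R
def cam(n):
    m=ctrl.camera_model(n); o=np.array(m["orientation"],float)
    Rm=R.from_rotvec(o).as_matrix() if o.size==3 else o.reshape(3,3)
    return np.array(m["intrinsics"]).reshape(3,3),np.array(m["origin"]),Rm
def shot(n,f=None):
    c=cam(n); p,d=ctrl.get_image(n)
    if f: cv2.imwrite("pics/"+f,cv2.cvtColor(p,cv2.COLOR_RGB2BGR))
    return p,d,c
def xyz(d,c):
    K,o,Rm=c; v,u=np.indices(d.shape)
    P=np.stack([(u-K[0,2])/K[0,0]*d,(v-K[1,2])/K[1,1]*d,d],-1)
    return P@Rm.T+o
def atz(u,v,z,c):
    K,o,Rm=c; r=Rm@np.linalg.inv(K)@np.array([u,v,1.]); return o+r*(z-o[2])/r[2]
def go(p,yaw=None):
    "shift in tool axes (mm) and turn (5deg units) to world p, tool y axis at yaw (mod pi)"
    s=ctrl.get_state(); Rm=R.from_rotvec(s["tool_rot"]).as_matrix()
    d=Rm.T@(np.array(p)-s["position"])*1000
    y=np.arctan2(Rm[1,1],Rm[0,1]); t=0
    if yaw is not None:
        t=-((yaw-y+np.pi/2)%np.pi-np.pi/2); t=np.degrees(t)/5
    print("t",round(s["time"],2),"pos",np.round(s["position"],4),"yawy",round(np.degrees(y),1),"tilt",np.round(Rm[:,2],3),"shift",np.round(d,1),"turn",round(t,2),"(half",round(t-36*np.sign(t),1),") j7",round(s["joint_positions"][6],2))
E
python3 - <<'E'
from h import *
for n in("top","side","wrist"):
    p,d,c=shot(n,n+"0.png"); print(n,np.round(c[1],3),np.round(c[2],3).tolist(),c[0][0,0],d.min(),d.max())
    np.savez("d_"+n,p=p,d=d,K=c[0],o=c[1],R=c[2])
for q in ["deck","slots_a","slots_c","tray_in","damper_pivot","damper_knob","rest_in","scraper","cover0","chip0","tin","jar","drive"]:
    for n in ("top","side"):
        print(q,n,[(np.round(a["xyz"],3).tolist(),round(a["confidence"],2)) for a in ctrl.mark_of(n,q)])
go([0,0.6,0.2])
E
```

```text
pics
top [ 0.415 -0.123  1.295] [[-0.007, -0.998, 0.063], [-1.0, 0.007, -0.008], [0.008, -0.063, -0.998]] 448.074637089431 0.0 2.1320736
side [ 0.314 -0.788  0.917] [[0.951, -0.244, 0.191], [-0.309, -0.743, 0.594], [-0.003, -0.624, -0.782]] 347.2268937026178 0.0 3.25939
wrist [0.116 0.644 0.384] [[0.282, 0.928, 0.243], [0.959, -0.272, -0.074], [-0.003, 0.254, -0.967]] 267.84781960381906 0.0 0.99935853
deck top [([0.547, 0.083, 0.073], 0.66), ([0.346, 0.253, 0.0], 0.53)]
deck side [([0.547, 0.082, 0.069], 0.81)]
slots_a top [([0.542, 0.181, 0.07], 0.77), ([0.554, -0.011, 0.073], 0.76), ([0.549, 0.084, 0.066], 0.76)]
slots_a side [([0.541, 0.178, 0.07], 0.97), ([0.55, -0.007, 0.071], 0.75), ([0.547, 0.082, 0.072], 0.7)]
slots_c top [([0.542, 0.181, 0.07], 0.77), ([0.554, -0.011, 0.073], 0.76), ([0.549, 0.084, 0.066], 0.76)]
slots_c side [([0.541, 0.178, 0.07], 0.97), ([0.55, -0.007, 0.071], 0.75), ([0.547, 0.082, 0.072], 0.7)]
tray_in top [([0.56, -0.148, 0.007], 0.86)]
tray_in side [([0.556, -0.145, 0.008], 0.71), ([0.756, 0.153, 0.003], 0.43)]
damper_pivot top [([0.522, 0.306, 0.076]
[... 1231 characters left out ...]
0.593, 0.045, 0.069], 0.54), ([0.582, -0.029, 0.074], 0.52), ([0.515, 0.118, 0.07], 0.47), ([0.505, -0.044, 0.07], 0.45), ([0.516, 0.152, 0.069], 0.44), ([0.51, 0.054, 0.073], 0.39)]
tin top [([0.51, 0.051, 0.07], 0.67), ([0.747, 0.047, -0.003], 0.6)]
tin side [([0.751, 0.046, 0.003], 0.56)]
jar top [([0.75, 0.148, 0.001], 0.76), ([0.552, -0.008, 0.071], 0.68)]
jar side [([0.756, 0.152, 0.004], 0.76), ([0.347, 0.253, 0.005], 0.61), ([0.556, -0.146, 0.007], 0.38), ([0.751, 0.049, 0.004], 0.29)]
drive top [([0.746, -0.13, -0.004], 0.9)]
drive side [([0.752, -0.129, -0.001], 0.74)]
t 1.45 pos [0.1833 0.6236 0.2416] yawy 73.6 tilt [ 0.  0. -1.] shift [169.2 -74.4  41.6] turn 0 (half 0 ) j7 -0.06
```

View pics/top0.png

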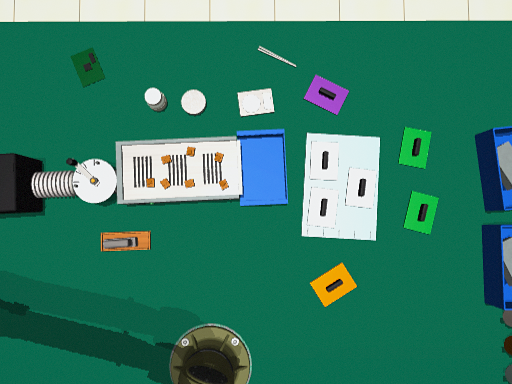

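View pics/side0.png

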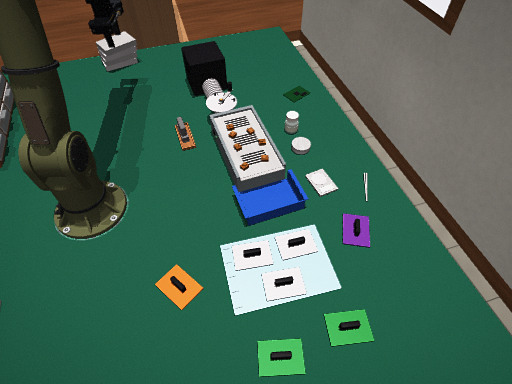

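```bash
cat > m.py <<'E'
from h import *
z=np.load("d_top.npz"); c=(z["K"],z["o"],z["R"]); p,d=z["p"],z["d"]; X=xyz(d,c)
def px(P):
    q=c[2].T@(np.array(P)-c[1]); q=c[0]@(q/q[2]); return np.round(q[:2]).astype(int)
# deck rim fit: points with z about 0.078
m=(abs(X[...,2]-.078)<.003)&(X[...,0]>.4)&(X[...,0]<.7)&(X[...,1]>-.15)&(X[...,1]<.3)
# box = points 0.062..0.085
m=(X[...,2]>.062)&(X[...,2]<.1)&(X[...,0]>.4)&(X[...,0]<.7)&(X[...,1]>-.15)&(X[...,1]<.24)
cv2.imwrite("pics/m.png",m.astype(np.uint8)*255)
n,l,s,_=cv2.connectedComponentsWithStats(m.astype(np.uint8)); k=1+s[1:,4].argmax()
r=cv2.minAreaRect(X[l==k][:,:2].astype(np.float32)); print("box",r)
m=(X[...,2]>.05)&(X[...,2]<.068)&(X[...,0]<.42)&(X[...,0]>.28)&(X[...,1]>.18)&(X[...,1]<.33)
if m.any(): print("scrtop",cv2.minAreaRect(X[m][:,:2].astype(np.float32)),np.median(X[m][:,2]))
for a in [(.35,.25),(.497,-.432),(.444,-.323),(.223,-.348),(.774,-.339),(.616,-.596),(.579,-.326),(.428,-.609)]:
    g=(X[...,2]>.02)&(X[...,2]<.07)&(np.hypot(X[...,0]-a[0],X[...,1]-a[1])<.06)
    if g.any():
        r=cv2.minAreaRect(X[g][:,:2].astype(np.float32)); q=px([*a,.004]); u=px([a[0]+.03,a[1]+.03,.006])
        o=np.hypot(X[...,0]-a[0],X[...,1]-a[1])<.045; o&=(X[...,2]<.015)
        print(a,"px",q,np.round(r[0],3),np.round(r[1],3),round(r[2],1),"z",np.round(np.percentile(X[g][:,2],[50,90]),4),"plate z",np.round(np.median(X[o][:,2]),4),"rgb",np.median(p[o],0))
E
python3 m.py
```

```text
box ((0.5460099577903748, 0.0758516788482666), (0.1725107729434967, 0.33432093262672424), 2.4100143909454346)
scrtop ((0.34627270698547363, 0.251736581325531), (0.019961129873991013, 0.0694904625415802), 3.4927446842193604) 0.06485499506521464
(0.35, 0.25) px [123 241] [0.346 0.252] [0.026 0.09 ] 3.6 z [0.0626 0.0676] plate z 0.0029 rgb [133.  112.   66.5]
(0.497, -0.432) px [360 188] [ 0.497 -0.433] [0.015 0.049] 84.8 z [0.0323 0.0355] plate z 0.009 rgb [239. 240. 241.]
(0.444, -0.323) px [322 207] [ 0.441 -0.323] [0.015 0.048] 81.8 z [0.0327 0.0352] plate z 0.0087 rgb [239. 240. 241.]
(0.223, -0.348) px [332 284] [ 0.222 -0.35 ] [0.015 0.05 ] 31.1 z [0.029  0.0328] plate z 0.0058 rgb [242. 164.   0.]
(0.774, -0.339) px [326  94] [ 0.771 -0.339] [0.049 0.013] 62.6 z [0.0293 0.0327] plate z 0.0058 rgb [165.  75. 204.]
(0.616, -0.596) px [415 147] [ 0.614 -0.593] [0.016 0.05 ] 81.3 z [0.0284 0.0324] plate z 0.0057 rgb [ 18. 190.  69.]
(0.579, -0.326) px [323 160] [ 0.577 -0.329] [0.013 0.05 ] 87.7 z [0.0318 0.0359] plate z 0.0088 rgb [239. 240. 241.]
(0.428, -0.609) px [421 211] [ 0.425 -0.607] [0.016 0.05 ] 75.2 z [0.0288 0.0326] plate z 0.0057 rgb [ 18. 191.  69.]
```

Top view: the white covers on the mat are at (360,188), (322,207) and (323,160). The look-alikes are orange (333,285), purple (326,94) and green (416,147) and (422,212). The knob is at about (71,162), the scraper at (123,241), and the seven chips lie on the deck between x = 150 and 225. I choose the three white covers. Next I'll refine the box yaw and check the knob in a crop.

```bash
cat > m2.py <<'E'
from h import *
for n in("top","side"):
    z=np.load(f"d_{n}.npz"); c=(z["K"],z["o"],z["R"]); p,d=z["p"],z["d"]; X=xyz(d,c)
    g=p.max(-1).astype(int)
    v,u=np.indices(g.shape); K,o,Rm=c
    r=np.stack([u,v,np.ones_like(u)],-1)@(Rm@np.linalg.inv(K)).T; Q=o+r*((.07-o[2])/r[...,2])[...,None]
    m=(g<90)&(abs(Q[...,0]-.547)<.056)&(abs(Q[...,1]-.082)<.13)
    mc=[]
    for y0,q in((-.011,'a'),(.083,'b'),(.18,'c')):
        s=m&(abs(Q[...,1]-y0)<.035); P=Q[s][:,:2]; w=P-np.median(P,0)
        r_=cv2.minAreaRect(P.astype(np.float32)); mc.append(r_[0]); print(n,q,np.round(r_[0],4),np.round(r_[1],3),round(r_[2],1))
    e=np.array(mc[2])-mc[0]; print("yaw",np.degrees(np.arctan2(-e[0],e[1])))
    # side walls' rims front/back: fit lines on rim points height .078
    for q,a in(("front",.47),("back",.63)):
        s=(abs(X[...,2]-.078)<.0035)&(abs(X[...,0]-a)<.025)&(X[...,1]>-.05)&(X[...,1]<.2)
        if s.sum()>20: f=np.polyfit(X[s][:,1],X[s][:,0],1); print(n,q,s.sum(),"x at y=.082",np.round(np.polyval(f,.082),4),"yaw",np.degrees(np.arctan(-f[0])),np.median(X[s][:,2]))
    s=(X[...,2]>.09)&(X[...,2]<.13)&(np.hypot(X[...,0]-.568,X[...,1]-.359)<.04); print(n,"knob",s.sum(),X[s].min(0),X[s].max(0),np.median(X[s],0))
    s=(abs(X[...,2]-.077)<.004)&(np.hypot(X[...,0]-.521,X[...,1]-.305)<.075)&(X[...,1]>.24); print(n,"disc",cv2.minEnclosingCircle(X[s][:,:2].astype(np.float32)))
    s=(abs(X[...,2]-.012)<.004)&(abs(X[...,0]-.35)<.04)&(abs(X[...,1]-.245)<.09); print(n,"rest",cv2.minAreaRect(X[s][:,:2].astype(np.float32)))
p=np.load("d_top.npz")["p"]; cv2.imwrite("pics/crop.png",cv2.resize(p[120:260,40:240,::-1],None,fx=4,fy=4,interpolation=cv2.INTER_CUBIC))
go([.569,.359,.16],np.radians(49+90))
go([.569,.359,.105],np.radians(49))
E
python3 m2.py
```

```text
top a [ 0.5495 -0.0144] [0.08  0.055] 0.0
top b [0.5432 0.0853] [0.052 0.088] 89.6
top c [0.5423 0.1746] [0.081 0.055] 0.6
yaw 2.180699484622813
top front 319 x at y=.082 0.468 yaw 2.3117232634485303 0.0777397516239906
top back 323 x at y=.082 0.6249 yaw 2.3611173072580454 0.07806635421781705
top knob 63 [0.55680149 0.35026189 0.09093476] [0.57479149 0.36852726 0.12399231] [0.56411324 0.35589722 0.11496222]
top disc ((0.5215656757354736, 0.2987496554851532), 0.07003249228000641)
top rest ((0.34421035647392273, 0.24034516513347626), (0.06409889459609985, 0.13933999836444855), 1.8218225240707397)
side a [ 0.5432 -0.0146] [0.1   0.058] 3.7
side b [0.5516 0.083 ] [0.07  0.101] 89.9
side c [0.5426 0.1774] [0.083 0.055] 5.8
yaw 0.16262102262606332
side front 164 x at y=.082 0.4681 yaw 2.6225487807386747 0.07792508015766741
side back 155 x at y=.082 0.6264 yaw 2.3722692554728995 0.07789558788068274
side knob 41 [0.55726727 0.34787352 0.09001872] [0.57478885 0.36788737 0.12129131] [0.56469882 0.35443103 0.10705841]
side disc ((0.5272363424301147, 0.2996540367603302), 0.07304050028324127)
side rest ((0.35153284668922424, 0.23845258355140686), (0.05188070237636566, 0.14123016595840454), 1.8870587348937988)
t 1.45 pos [0.1833 0.6236 0.2416] yawy 73.6 tilt [ 0.  0. -1.] shift [-444.7 -145.2   81.6] turn -13.08 (half 22.9 ) j7 -0.06
t 1.45 pos [0.1833 0.6236 0.2416] yawy 73.6 tilt [ 0.  0. -1.] shift [-444.7 -145.2  136.6] turn 4.92 (half -31.1 ) j7 -0.06
```

View pics/crop.png

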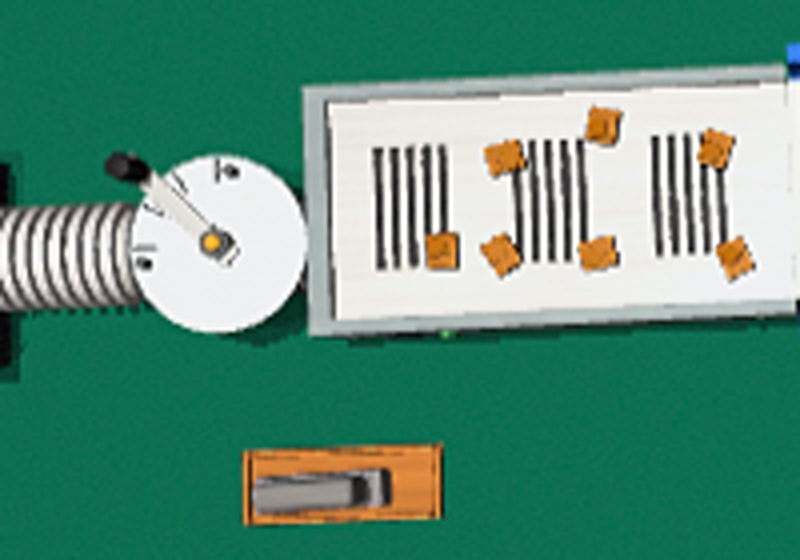

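Crop: the seven chips are at (440,250), (505,158), (502,255), (600,252), (603,125), (715,150) and (735,258). The lever points at about 45 degrees, with its knob at (125,165). The box yaw is about 2.4 degrees and its centre about (0.5465, 0.081). I'll move above the knob.

```bash
python3 -m crank '[{"tx":-445,"ty":-145,"tz":40,"turn":-17},{"tx":-445,"ty":-145,"tz":40,"turn":-17},{"tx":-445,"ty":-145,"tz":40,"turn":-17},{"tx":-445,"ty":-145,"tz":40,"turn":-17},{"tx":-445,"ty":-145,"tz":40,"turn":-17}]' 60 40
python3 - <<'E'
from h import *
go([.566,.358,.2],np.radians(160))
E
```

```text
time: 2.08
position: [0.4303, 0.4548, 0.2163]
tool_rot: [-0.952, 2.993, 0.001]
ft_force: [0.6, 0.3, 0.2]
grip_width: 0.694
grip_force: 0.0
t 2.08 pos [0.4303 0.4548 0.2163] yawy 125.3 tilt [ 0.     0.001 -1.   ] shift [ -54.8 -157.4   16.3] turn -6.94 (half 29.1 ) j7 1.33
```

```bash
python3 -m crank '[{"tx":-55,"ty":-157,"tz":20,"turn":-5},{"tx":-55,"ty":-157,"tz":20,"turn":-5},{"tx":-55,"ty":-157,"tz":20,"turn":-5},{"tx":-55,"ty":-157,"tz":20,"turn":-5},{"tx":-55,"ty":-157,"tz":20,"turn":-5}]'
python3 - <<'E'
from h import *
p,d,c=shot("wrist","w1.png"); X=xyz(d,c)
s=(X[...,2]>.095)&(X[...,2]<.13)&(np.hypot(X[...,0]-.566,X[...,1]-.358)<.03); print("knob",s.sum(),X[s].min(0),X[s].max(0))
for q in("damper_knob","damper_pivot","rest_in","scraper"): print(q,[(np.round(a["xyz"],4),a["confidence"]) for a in ctrl.mark_of("wrist",q)][:2])
go([.566,.358,.107],np.radians(150))
E
```

```text
time: 2.7
position: [0.5633, 0.3594, 0.1961]
tool_rot: [1.569, -2.721, -0.002]
ft_force: [-0.5, -0.1, 0.6]
grip_width: 0.689
grip_force: 0.0
knob 420 [0.55708298 0.35263053 0.09517418] [0.57483127 0.37008685 0.12089118]
damper_knob [(array([0.5637, 0.3593, 0.0991]), 0.67), (array([0.7535, 0.1556, 0.    ]), 0.42)]
damper_pivot [(array([0.5184, 0.3061, 0.0781]), 0.74)]
rest_in []
scraper []
t 2.95 pos [0.5628 0.3602 0.1965] yawy 150.1 tilt [ 0.     0.001 -1.   ] shift [ 0.3 -3.9 89.5] turn 0.01 (half -36.0 ) j7 2.01
```

```bash
python3 -m crank '[{"tx":0,"ty":-3,"tz":45},{"tx":0,"ty":-3,"tz":89},{"tx":0,"ty":-3,"tz":89},{"tx":0,"ty":-3,"tz":89}]' && python3 -m crank '[{"tz":0},{"tz":0},{"tz":0},{"tz":0}]' 5 25 && python3 -m crank '[{"tx":0,"ty":10},{"tx":0,"ty":20},{"tx":1.5,"ty":28},{"tx":4,"ty":38}]' && python3 -m crank '[{"tx":3,"ty":6},{"tx":6,"ty":13},{"tx":6,"ty":13},{"tx":6,"ty":13}]'
python3 - <<'E'
from h import *
go([.566,.361,.107],np.radians(150)); print(ctrl.get_state()["ft_force"])
E
```

```text
t 2.95 pos [0.5628 0.3602 0.1965] yawy 150.1 tilt [ 0.     0.001 -1.   ] shift [-2.3 -2.4 89.5] turn 0.01 (half -36.0 ) j7 2.01
[-0.26792583  0.21577784  0.36601423]$[0]: bad value
```

```bash
python3 -m crank '[{"tx":0,"ty":-3,"tz":45,"turn":0},{"tx":0,"ty":-3,"tz":89,"turn":0},{"tx":0,"ty":-3,"tz":89,"turn":0},{"tx":0,"ty":-3,"tz":89,"turn":0}]' && python3 -m crank '[{"tx":0,"ty":0,"tz":0,"turn":0},{"tx":0,"ty":0,"tz":0,"turn":0},{"tx":0,"ty":0,"tz":0,"turn":0},{"tx":0,"ty":0,"tz":0,"turn":0}]' 5 25 && python3 -m crank '[{"tx":0,"ty":10,"tz":0,"turn":0},{"tx":0,"ty":20,"tz":0,"turn":0},{"tx":1.5,"ty":28,"tz":0,"turn":0},{"tx":4,"ty":38,"tz":0,"turn":0}]' && python3 -m crank '[{"tx":3,"ty":6,"tz":0,"turn":0},{"tx":6,"ty":13,"tz":0,"turn":0},{"tx":6,"ty":13,"tz":0,"turn":0},{"tx":6,"ty":13,"tz":0,"turn":0}]'
python3 - <<'E'
from h import *
go([.566,.361,.107],np.radians(150)); print(ctrl.get_state()["ft_force"])
E
```

```text
time: 3.45
position: [0.567, 0.3583, 0.1091]
tool_rot: [-1.569, 2.719, 0.001]
ft_force: [0.4, -0.6, 0.5]
grip_width: 0.688
grip_force: 0.0
time: 3.95
position: [0.5666, 0.3572, 0.1074]
tool_rot: [-1.569, 2.721, 0.0]
ft_force: [0.6, 1.3, 0.2]
grip_width: 0.318
grip_force: 0.0
time: 4.45
position: [0.5338, 0.3734, 0.1077]
tool_rot: [-1.567, 2.716, -0.002]
ft_force: [6.4, 0.3, -2.0]
grip_width: 0.2
grip_force: 25.0
time: 4.95
position: [0.5179, 0.375, 0.1078]
tool_rot: [-1.569, 2.719, 0.001]
ft_force: [3.9, 2.2, 0.1]
grip_width: 0.198
grip_force: 25.0
t 4.95 pos [0.5179 0.375  0.1078] yawy 150.0 tilt [ 0.002  0.002 -1.   ] shift [-11.9 -48.6   0.8] turn -0.01 (half 36.0 ) j7 1.95
[3.91823521 2.15099222 0.11580049]
```

```bash
python3 -m crank '[{"tx":2,"ty":4,"tz":0,"turn":0},{"tx":2,"ty":4,"tz":0,"turn":0},{"tx":2,"ty":4,"tz":0,"turn":0}]' && python3 -m crank '[{"tx":0,"ty":0,"tz":0,"turn":0},{"tx":0,"ty":0,"tz":0,"turn":0},{"tx":0,"ty":0,"tz":-40,"turn":0},{"tx":0,"ty":0,"tz":-90,"turn":0},{"tx":0,"ty":0,"tz":-90,"turn":0}]' 60
python3 - <<'E'
from h import *
p,d,c=shot("wrist"); X=xyz(d,c)
s=(X[...,2]>.095)&(X[...,2]<.13)&(np.hypot(X[...,0]-.518,X[...,1]-.375)<.03); print("knob",s.sum(),X[s].min(0),X[s].max(0))
for q in("damper_knob","damper_pivot"): print(q,[(np.round(a["xyz"],4),a["confidence"]) for a in ctrl.mark_of("wrist",q)][:1])
go([.346,.252,.16],np.radians(3.5))
E
```

```text
time: 5.32
position: [0.5138, 0.3748, 0.1078]
tool_rot: [-1.568, 2.72, 0.0]
ft_force: [5.6, 2.1, -0.4]
grip_width: 0.199
grip_force: 25.0
time: 5.95
position: [0.5141, 0.3759, 0.2019]
tool_rot: [-1.566, 2.716, 0.003]
ft_force: [-0.4, 0.4, -0.6]
grip_width: 0.651
grip_force: 0.0
knob 398 [0.50656508 0.37167226 0.09509323] [0.52436417 0.3886879  0.12109509]
damper_knob [(array([0.5153, 0.3846, 0.1003]), 0.66)]
damper_pivot [(array([0.5188, 0.3072, 0.0809]), 0.97)]
t 6.1 pos [0.5118 0.3739 0.196 ] yawy 149.9 tilt [-0.002 -0.001 -1.   ] shift [188.5  82.4  36.5] turn -6.71 (half 29.3 ) j7 1.94
```

```bash
for i in 1; do python3 -m crank '[{"tx":188,"ty":82,"tz":20,"turn":29.3},{"tx":188,"ty":82,"tz":20,"turn":29.3},{"tx":188,"ty":82,"tz":20,"turn":29.3},{"tx":188,"ty":82,"tz":20,"turn":29.3},{"tx":188,"ty":82,"tz":20,"turn":29.3}]' 70; done; python3 -m crank '[{"tx":0,"ty":0,"tz":0,"turn":6},{"tx":0,"ty":0,"tz":0,"turn":12},{"tx":0,"ty":0,"tz":0,"turn":18},{"tx":0,"ty":0,"tz":0,"turn":18},{"tx":0,"ty":0,"tz":0,"turn":18}]'
python3 - <<'E'
from h import *
go([.346,.252,.16],np.radians(3.5))
E
```

```text
time: 6.72
position: [0.3452, 0.2509, 0.1753]
tool_rot: [0.161, -3.134, 0.003]
ft_force: [-0.2, -0.2, 0.1]
grip_width: 0.802
grip_force: 0.0
time: 7.35
position: [0.3465, 0.2519, 0.1754]
tool_rot: [-1.273, -2.87, 0.005]
ft_force: [-0.4, -0.1, 0.3]
grip_width: 0.805
grip_force: 0.0
t 7.35 pos [0.3465 0.2519 0.1754] yawy 42.1 tilt [-0.003 -0.002 -1.   ] shift [ 0.4 -0.2 15.4] turn 7.73 (half -28.3 ) j7 0.05
```

```bash
python3 -m crank '[{"tx":0,"ty":0,"tz":0,"turn":7.7},{"tx":0,"ty":0,"tz":0,"turn":7.7},{"tx":0,"ty":0,"tz":0,"turn":7.7},{"tx":0,"ty":0,"tz":0,"turn":7.7},{"tx":0,"ty":0,"tz":0,"turn":7.7}]'
python3 - <<'E'
from h import *
p,d,c=shot("wrist","w2.png"); X=xyz(d,c)
for lo,hi,r in((.055,.075,.06),(.009,.0155,.09)):
    s=(X[...,2]>lo)&(X[...,2]<hi)&(np.hypot(X[...,0]-.348,X[...,1]-.245)<r)
    if s.sum()>10:
        m=cv2.minAreaRect(X[s][:,:2].astype(np.float32)); print(s.sum(),m,np.median(X[s][:,2]))
for q in("scraper","rest_in"): print(q,[(np.round(a["xyz"],4),a["confidence"]) for a in ctrl.mark_of("wrist",q)][:2])
go([.346,.252,.049],np.radians(3.5))
E
```

```text
time: 7.98
position: [0.3467, 0.252, 0.1757]
tool_rot: [-2.141, -2.298, 0.005]
ft_force: [0.0, -0.5, -0.0]
grip_width: 0.804
grip_force: 0.0
1349 ((0.3471834659576416, 0.25494107604026794), (0.019690776243805885, 0.0681074932217598), 3.6675426959991455) 0.06584615823919387
903 ((0.3509894013404846, 0.2464219629764557), (0.05204058811068535, 0.13197636604309082), 1.8376160860061646) 0.0120146112715952
scraper []
rest_in [(array([0.3519, 0.2466, 0.0069]), 0.76), (array([0.5199, 0.3091, 0.0802]), 0.56)]
t 8.12 pos [0.3473 0.2524 0.1765] yawy 4.1 tilt [-0.001 -0.001 -1.   ] shift [ -0.2  -1.1 127.5] turn 0.12 (half -35.9 ) j7 -0.61
```

View pics/w2.png

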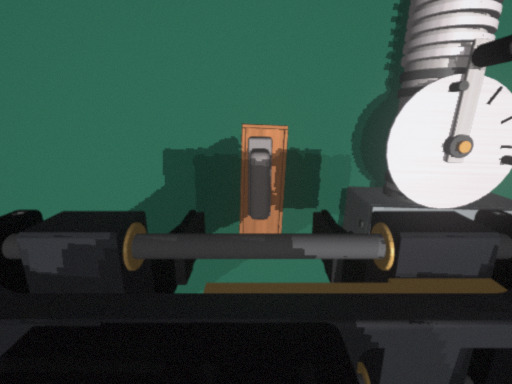

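The wrist picture shows the scraper's grip at (260,185) inside the rest, and the lever now lies along the duct at (465,90). I'll grip the scraper.

```bash
python3 -m crank '[{"tx":0,"ty":0,"tz":50,"turn":0},{"tx":0,"ty":0,"tz":100,"turn":0},{"tx":0,"ty":0,"tz":125,"turn":0},{"tx":0,"ty":0,"tz":125,"turn":0},{"tx":0,"ty":0,"tz":125,"turn":0}]' && python3 -m crank '[{"tx":0,"ty":0,"tz":0,"turn":0},{"tx":0,"ty":0,"tz":0,"turn":0},{"tx":0,"ty":0,"tz":0,"turn":0},{"tx":0,"ty":0,"tz":0,"turn":0},{"tx":0,"ty":0,"tz":0,"turn":0}]' 5 50 && python3 -m crank '[{"tx":0,"ty":0,"tz":-30,"turn":0},{"tx":0,"ty":0,"tz":-80,"turn":0},{"tx":0,"ty":0,"tz":-140,"turn":0},{"tx":0,"ty":0,"tz":-140,"turn":0}]'
python3 - <<'E'
from h import *
# box pose
C=np.array([.5465,.081]);a=np.radians(2.4)
def B(x,y): return C+np.array([x*np.cos(a)-y*np.sin(a),x*np.sin(a)+y*np.cos(a)])
go([*B(-.028,.118),.16],np.radians(92.4))
E
```

```text
time: 8.75
position: [0.3484, 0.2533, 0.0532]
tool_rot: [2.142, 2.298, 0.002]
ft_force: [0.2, -0.1, -0.0]
grip_width: 0.807
grip_force: 0.0
time: 9.38
position: [0.3477, 0.2527, 0.0522]
tool_rot: [-2.142, -2.298, -0.0]
ft_force: [-0.2, -0.6, 0.9]
grip_width: 0.32
grip_force: 0.0
time: 9.88
position: [0.3502, 0.2547, 0.1968]
tool_rot: [2.141, 2.296, 0.015]
ft_force: [0.5, 0.4, -2.4]
grip_width: 0.223
grip_force: 49.9
t 9.88 pos [0.3502 0.2547 0.1968] yawy 4.0 tilt [ 0.008  0.006 -1.   ] shift [-68.4 158.7  37.7] turn -17.68 (half 18.3 ) j7 -0.61
```

Run:
```python
from h import *
p,d,c=shot("side","s3.png"); X=xyz(d,c); s=ctrl.get_state(); P=np.array(s["position"]); print(P,s["grip_width"])
m=(abs(X[...,0]-P[0])<.02)&(abs(X[...,1]-P[1])<.06)&(X[...,2]>.1)&(X[...,2]<P[2]+.02)
print(m.sum(),X[m].min(0),X[m].max(0))
for n in np.arange(.13,.2,.006):
    k=m&(abs(X[...,2]-n)<.003); print(round(n,3),k.sum(),np.round(X[k].min(0)[:2],3) if k.any() else 0,np.round(X[k].max(0)[:2],3) if k.any() else 0)
v,u=np.where(m); v0,u0=int(v.mean()),int(u.mean()); cv2.imwrite("pics/s3c.png",cv2.resize(p[v0-40:v0+40,u0-50:u0+50,::-1],None,fx=6,fy=6))
for n in("side",): print([(np.round(a["xyz"],4),a["confidence"]) for a in ctrl.mark_of(n,"scraper")][:2])
```

```text
[0.34870611 0.25350545 0.19393862] 0.2220158851150082
250 [0.33046721 0.2088696  0.12629413] [0.36826895 0.29111415 0.21356899]
0.13 10 [0.34  0.209] [0.365 0.249]
0.136 14 [0.337 0.209] [0.367 0.275]
0.142 11 [0.336 0.21 ] [0.367 0.282]
0.148 21 [0.338 0.211] [0.365 0.261]
0.154 28 [0.337 0.209] [0.366 0.281]
0.16 10 [0.34 0.22] [0.362 0.264]
0.166 9 [0.342 0.219] [0.359 0.244]
0.172 9 [0.341 0.219] [0.36  0.251]
0.178 15 [0.334 0.219] [0.362 0.247]
0.184 24 [0.331 0.219] [0.367 0.263]
0.19 68 [0.332 0.22 ] [0.368 0.291]
0.196 10 [0.334 0.24 ] [0.368 0.249]
[]
```

View pics/s3c.png

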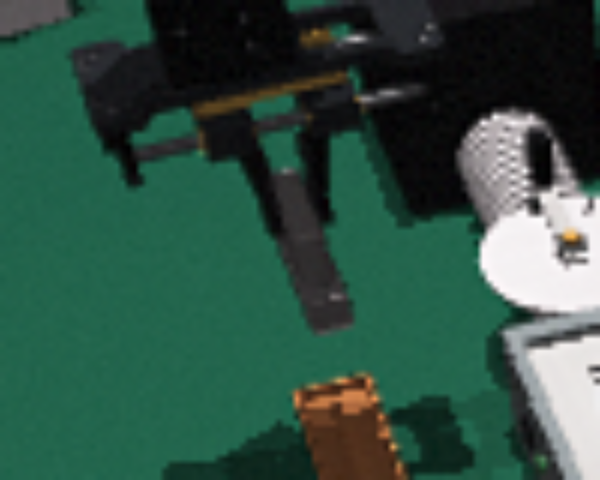

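The side crop shows the scraper hanging level in the fingers at (310,250), its underside about 66 mm below the TCP. I'll carry it to the duct end of the deck.

```bash
python3 -m crank '[{"tx":-10,"ty":25,"tz":-15,"turn":-2},{"tx":-28,"ty":65,"tz":-15,"turn":-4},{"tx":-45,"ty":105,"tz":-15,"turn":-6},{"tx":-60,"ty":140,"tz":-15,"turn":-8},{"tx":-68,"ty":159,"tz":-15,"turn":-10}]' && python3 -m crank '[{"tx":0,"ty":0,"tz":0,"turn":-2},{"tx":0,"ty":0,"tz":0,"turn":-4},{"tx":0,"ty":0,"tz":0,"turn":-6},{"tx":0,"ty":0,"tz":0,"turn":-7.7},{"tx":0,"ty":0,"tz":0,"turn":-7.7}]'
cat >> h.py <<'E'
C=np.array([.5465,.081]);A=np.radians(2.4)
def B(x,y): return C+np.array([x*np.cos(A)-y*np.sin(A),x*np.sin(A)+y*np.cos(A)])
E
python3 - <<'E'
from h import *
go([*B(-.028,.118),.1385],np.radians(92.4))
go([*B(-.028,-.185),.1385],np.radians(92.4))
p,d,c=shot("side"); X=xyz(d,c); s=ctrl.get_state(); P=np.array(s["position"]); print(P,s["grip_width"])
m=(abs(X[...,0]-P[0])<.06)&(abs(X[...,1]-P[1])<.025)&(X[...,2]>.1)&(X[...,2]<P[2]+.02)
print(m.sum(),X[m].min(0),X[m].max(0)); print(np.histogram(X[m][:,2],20))
E
```

```text
time: 10.6
position: [0.5115, 0.194, 0.2041]
tool_rot: [-0.964, -2.987, 0.006]
ft_force: [-0.1, 0.9, -2.0]
grip_width: 0.222
grip_force: 49.9
time: 11.22
position: [0.5098, 0.1954, 0.2046]
tool_rot: [0.066, -3.137, 0.003]
ft_force: [0.5, -0.0, -1.6]
grip_width: 0.226
grip_force: 49.9
t 11.22 pos [0.5098 0.1954 0.2046] yawy 92.4 tilt [-0.004 -0.002 -1.   ] shift [-4.1  2.2 66.1] turn 0.0 (half -36.0 ) j7 1.2
t 11.22 pos [0.5098 0.1954 0.2046] yawy 92.4 tilt [-0.004 -0.002 -1.   ] shift [  -4.  -300.8   66.6] turn 0.0 (half -36.0 ) j7 1.2
[0.51007027 0.19555042 0.20507508] 0.22355160887815906
373 [0.46212034 0.17419536 0.13247159] [0.55247846 0.20654764 0.20797092]
(array([ 3, 15, 22, 22, 23, 24, 32, 44, 14, 20, 19, 18, 15, 11, 13, 23, 27,
       19,  7,  2]), array([0.13247159, 0.13624656, 0.14002152, 0.14379649, 0.14757146,
       0.15134642, 0.15512139, 0.15889636, 0.16267132, 0.16644629,
       0.17022126, 0.17399622, 0.17777119, 0.18154616, 0.18532112,
       0.18909609, 0.19287105, 0.19664602, 0.20042099, 0.20419595,
       0.20797092]))
```

```bash
python3 -m crank '[{"tx":-13,"ty":2,"tz":30,"turn":0},{"tx":-13,"ty":2,"tz":55,"turn":0},{"tx":-13,"ty":2,"tz":64,"turn":0},{"tx":-13,"ty":2,"tz":64,"turn":0},{"tx":-13,"ty":2,"tz":64,"turn":0}]' && python3 -m crank '[{"tx":0,"ty":-20,"tz":0,"turn":0},{"tx":0,"ty":-45,"tz":0,"turn":0},{"tx":0,"ty":-70,"tz":0,"turn":0},{"tx":0,"ty":-95,"tz":0,"turn":0},{"tx":0,"ty":-120,"tz":0,"turn":0}]'  && python3 -m crank '[{"tx":0,"ty":-25,"tz":0,"turn":0},{"tx":0,"ty":-50,"tz":0,"turn":0},{"tx":0,"ty":-75,"tz":0,"turn":0},{"tx":0,"ty":-95,"tz":0,"turn":0},{"tx":0,"ty":-112,"tz":0,"turn":0}]' && python3 -m crank '[{"tx":0,"ty":-18,"tz":0,"turn":0},{"tx":0,"ty":-36,"tz":0,"turn":0},{"tx":0,"ty":-54,"tz":0,"turn":0},{"tx":0,"ty":-70,"tz":0,"turn":0},{"tx":0,"ty":-70,"tz":0,"turn":0}]'
python3 - <<'E'
from h import *
go([*B(-.019,-.185),.140],np.radians(92.4))
shot("side","s4.png"); p,d,c=shot("top","t4.png")
cv2.imwrite("pics/t4c.png",cv2.resize(p[110:260,90:300,::-1],None,fx=3.5,fy=3.5))
E
```

```text
time: 11.9
position: [0.5246, 0.1988, 0.1442]
tool_rot: [-0.068, 3.139, 0.001]
ft_force: [-0.3, 1.0, -1.3]
grip_width: 0.223
grip_force: 49.9
time: 12.52
position: [0.5294, 0.0762, 0.144]
tool_rot: [-0.066, 3.14, -0.0]
ft_force: [-0.3, 0.2, -1.0]
grip_width: 0.223
grip_force: 49.9
time: 13.15
position: [0.534, -0.0354, 0.1439]
tool_rot: [-0.065, 3.14, -0.0]
ft_force: [0.2, 0.6, -1.1]
grip_width: 0.226
grip_force: 49.9
time: 13.78
position: [0.537, -0.105, 0.1431]
tool_rot: [0.064, -3.141, 0.001]
ft_force: [0.3, 0.3, -0.2]
grip_width: 0.227
grip_force: 49.9
t 13.78 pos [ 0.537  -0.105   0.1431] yawy 92.3 tilt [-0.    -0.001 -1.   ] shift [1.8 0.5 3.1] turn -0.01 (half 36.0 ) j7 1.8
```

View pics/s4.png

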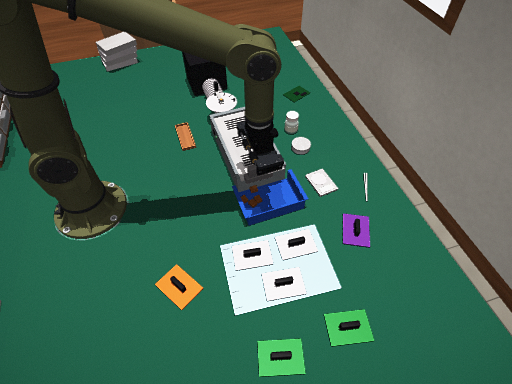

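The side picture shows amber chips in the tray at (250,197), with the deck's front half clear so far. Now the second lane.

```bash
python3 -m crank '[{"tx":0,"ty":0,"tz":-20,"turn":0},{"tx":0,"ty":0,"tz":-40,"turn":0},{"tx":-15,"ty":50,"tz":-40,"turn":0},{"tx":-30,"ty":100,"tz":-40,"turn":0},{"tx":-42,"ty":150,"tz":-40,"turn":0}]' && python3 -m crank '[{"tx":0,"ty":50,"tz":0,"turn":0},{"tx":0,"ty":100,"tz":0,"turn":0},{"tx":0,"ty":140,"tz":0,"turn":0},{"tx":0,"ty":152,"tz":0,"turn":0},{"tx":0,"ty":152,"tz":0,"turn":0}]'
python3 - <<'E'
from h import *
go([*B(.025,.118),.141],np.radians(92.4))
p,d,c=shot("top"); X=xyz(d,c); m=(p[...,0]>150)&(p[...,2]<70)&(p[...,1]<150)
n,l,s,ce=cv2.connectedComponentsWithStats(m.astype(np.uint8))
for k in range(1,n):
    if s[k,4]>8:
        q=np.median(X[l==k],0); b=np.array([[np.cos(A),np.sin(A)],[-np.sin(A),np.cos(A)]])@(q[:2]-C); print(s[k,4],ce[k].round(),np.round(b,3),round(q[2],3))
E
```

```text
time: 14.5
position: [0.5727, 0.0515, 0.1833]
tool_rot: [-0.071, 3.14, 0.001]
ft_force: [0.4, -0.3, -1.8]
grip_width: 0.223
grip_force: 49.9
time: 15.12
position: [0.5655, 0.2013, 0.1829]
tool_rot: [0.072, -3.14, 0.0]
ft_force: [0.4, 0.2, -1.9]
grip_width: 0.227
grip_force: 49.9
t 15.12 pos [0.5655 0.2013 0.1829] yawy 92.6 tilt [-0. -0. -1.] shift [-1.  -1.4 41.9] turn 0.05 (half -36.0 ) j7 1.24
48 [190. 151.] [ 0.048 -0.036] 0.083
45 [227. 153.] [ 0.039 -0.134] 0.083
49 [174. 155.] [0.038 0.007] 0.082
15 [243. 181.] [-0.035 -0.175] 0.014
83 [260. 184.] [-0.046 -0.223] 0.015
41 [253. 196.] [-0.079 -0.201] 0.016
535 [133. 240.] [-0.188  0.145] 0.005
32 [326. 272.] [-0.308 -0.398] 0.003
18 [334. 288.] [-0.352 -0.416] 0.019
```

```bash
python3 -m crank '[{"tx":-4,"ty":-1,"tz":20,"turn":0},{"tx":-4,"ty":-1,"tz":35,"turn":0},{"tx":-4,"ty":-1,"tz":42,"turn":0},{"tx":-4,"ty":-1,"tz":42,"turn":0},{"tx":-4,"ty":-1,"tz":42,"turn":0}]' && python3 -m crank '[{"tx":0,"ty":-20,"tz":0,"turn":0},{"tx":0,"ty":-45,"tz":0,"turn":0},{"tx":0,"ty":-70,"tz":0,"turn":0},{"tx":0,"ty":-95,"tz":0,"turn":0},{"tx":0,"ty":-120,"tz":0,"turn":0}]'  && python3 -m crank '[{"tx":0,"ty":-25,"tz":0,"turn":0},{"tx":0,"ty":-50,"tz":0,"turn":0},{"tx":0,"ty":-75,"tz":0,"turn":0},{"tx":0,"ty":-95,"tz":0,"turn":0},{"tx":0,"ty":-112,"tz":0,"turn":0}]' && python3 -m crank '[{"tx":0,"ty":-18,"tz":0,"turn":0},{"tx":0,"ty":-36,"tz":0,"turn":0},{"tx":0,"ty":-54,"tz":0,"turn":0},{"tx":0,"ty":-70,"tz":0,"turn":0},{"tx":0,"ty":-70,"tz":0,"turn":0}]' && python3 -m crank '[{"tx":0,"ty":0,"tz":-30,"turn":0},{"tx":0,"ty":0,"tz":-65,"turn":0},{"tx":30,"ty":50,"tz":-65,"turn":0},{"tx":60,"ty":100,"tz":-65,"turn":0},{"tx":90,"ty":150,"tz":-65,"turn":0}]' && python3 -m crank '[{"tx":30,"ty":50,"tz":0,"turn":0},{"tx":60,"ty":100,"tz":0,"turn":0},{"tx":90,"ty":150,"tz":0,"turn":0},{"tx":110,"ty":185,"tz":0,"turn":0},{"tx":110,"ty":185,"tz":0,"turn":0}]'
cat > chips.py <<'E'
from h import *
p,d,c=shot("top"); X=xyz(d,c); m=(p[...,0]>130)&(p[...,2]<75)&(p[...,1]<150)
n,l,s,ce=cv2.connectedComponentsWithStats(m.astype(np.uint8))
for k in range(1,n):
    if s[k,4]>5:
        q=np.median(X[l==k],0); b=np.array([[np.cos(A),np.sin(A)],[-np.sin(A),np.cos(A)]])@(q[:2]-C)
        if abs(b[0])<.12 and -.32<b[1]<.2: print(s[k,4],ce[k].round(),np.round(b,3),round(q[2],3))
cv2.imwrite("pics/deck.png",cv2.resize(p[110:260,90:300,::-1],None,fx=3.5,fy=3.5))
E
python3 chips.py; python3 -c "
from h import *
go([.351,.246,.15],np.radians(1.8))"
```

```text
time: 15.8
position: [0.5702, 0.1995, 0.1412]
tool_rot: [-0.068, 3.14, 0.0]
ft_force: [0.6, -0.5, -0.4]
grip_width: 0.225
grip_force: 49.9
time: 16.42
position: [0.5753, 0.077, 0.1415]
tool_rot: [-0.066, 3.14, -0.001]
ft_force: [0.1, 0.3, -1.4]
grip_width: 0.221
grip_force: 49.9
time: 17.05
position: [0.58, -0.0339, 0.1413]
tool_rot: [-0.067, 3.141, 0.0]
ft_force: [-0.8, 0.2, -1.5]
grip_width: 0.221
grip_force: 49.9
time: 17.68
position: [0.583, -0.1043, 0.1411]
tool_rot: [0.064, -3.141, 0.001]
ft_force: [0.1, -0.2, -0.9]
grip_width: 0.225
grip_force: 49.9
time: 18.3
position: [0.4854, 0.0463, 0.2063]
tool_rot: [-0.071, 3.14, 0.001]
ft_force: [0.1, 0.4, -1.2]
grip_width: 0.225
grip_force: 49.9
time: 18.92
position: [0.3663, 0.2273, 0.2064]
tool_rot: [-0.081, 3.14, 0.002]
ft_force: [-0.1, -1.5, -1.2]
grip_width: 0.227
grip_force: 49.9
34 [248. 141.] [ 0.078 -0.193] 0.023
21 [251. 152.] [ 0.045 -0.199] 0.027
39 [244. 156.] [ 0.035 -0.181] 0.021
16 [244. 181.] [-0.036 -0.176] 0.018
82 [260. 184.] [-0.048 -0.223] 0.015
42 [253. 196.] [-0.079 -0.201] 0.016
t 18.98 pos [0.3677 0.2253 0.2063] yawy 92.8 tilt [ 0.001 -0.    -1.   ] shift [15.7 21.5 56.3] turn -17.81 (half 18.2 ) j7 1.02
```

View pics/deck.png

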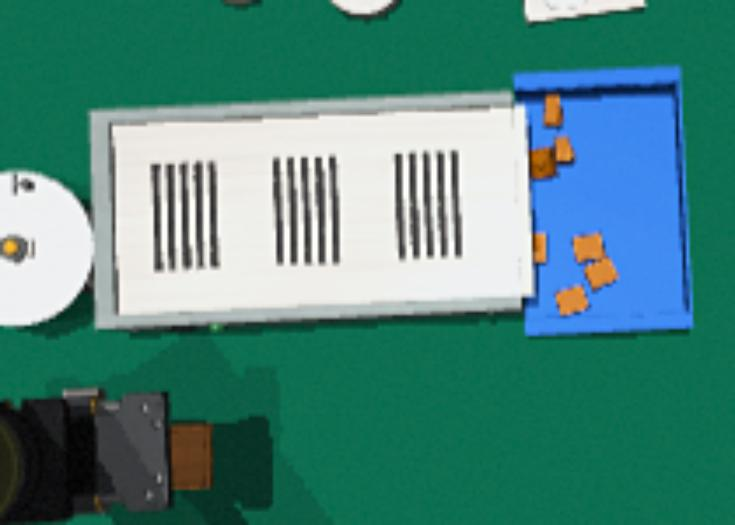

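The crop shows a clear deck and all seven chips in the tray at (553,110), (564,150), (543,162), (540,248), (588,247), (601,272) and (571,300). Now the scraper goes back to its rest.

```bash
python3 -m crank '[{"tx":16,"ty":20,"tz":0,"turn":2},{"tx":16,"ty":20,"tz":0,"turn":4},{"tx":16,"ty":20,"tz":0,"turn":6},{"tx":16,"ty":20,"tz":0,"turn":8},{"tx":16,"ty":20,"tz":0,"turn":10}]' && python3 -m crank '[{"tx":0,"ty":0,"tz":0,"turn":2},{"tx":0,"ty":0,"tz":0,"turn":4},{"tx":0,"ty":0,"tz":0,"turn":6},{"tx":0,"ty":0,"tz":0,"turn":8.1},{"tx":0,"ty":0,"tz":0,"turn":8.1}]'
python3 - <<'E'
from h import *
go([.350,.247,.0775],np.radians(2.1))
p,d,c=shot("side"); X=xyz(d,c); s=ctrl.get_state(); P=np.array(s["position"])
m=(abs(X[...,0]-P[0])<.025)&(abs(X[...,1]-P[1])<.06)&(X[...,2]>.1)&(X[...,2]<P[2]+.02)
print(X[m].min(0),X[m].max(0)); print(np.histogram(X[m][:,2],20))
f=m&(X[...,2]<.165); print("foot y",X[f][:,1].min(),X[f][:,1].max())
E
```

```text
time: 19.6
position: [0.3526, 0.242, 0.2061]
tool_rot: [1.276, 2.871, -0.0]
ft_force: [0.4, 0.2, -1.3]
grip_width: 0.223
grip_force: 49.9
time: 20.23
position: [0.3525, 0.2422, 0.2061]
tool_rot: [2.182, 2.26, -0.0]
ft_force: [-0.3, 0.3, -2.2]
grip_width: 0.222
grip_force: 49.9
t 20.23 pos [0.3525 0.2422 0.2061] yawy 2.0 tilt [ 0. -0. -1.] shift [  4.9  -2.3 128.6] turn -0.02 (half 36.0 ) j7 -0.59
[0.33105319 0.19656681 0.13549502] [0.37494534 0.27400693 0.22608706]
(array([ 6,  5, 12,  7, 12, 36,  8,  6,  8,  6,  6,  7, 14, 43, 45,  5,  6,
        7,  9, 13]), array([0.13549502, 0.14002462, 0.14455423, 0.14908383, 0.15361343,
       0.15814303, 0.16267263, 0.16720224, 0.17173184, 0.17626144,
       0.18079104, 0.18532064, 0.18985024, 0.19437985, 0.19890945,
       0.20343905, 0.20796865, 0.21249825, 0.21702786, 0.22155746,
       0.22608706]))
foot y 0.19656680889730493 0.2638762290908818
```

```bash
python3 -m crank '[{"tx":5,"ty":-2,"tz":40,"turn":0},{"tx":5,"ty":-2,"tz":80,"turn":0},{"tx":5,"ty":-2,"tz":110,"turn":0},{"tx":5,"ty":-2,"tz":126,"turn":0},{"tx":5,"ty":-2,"tz":126,"turn":0}]' && python3 -m crank '[{"tx":0,"ty":0,"tz":1,"turn":0},{"tx":0,"ty":0,"tz":2,"turn":0},{"tx":0,"ty":0,"tz":3,"turn":0},{"tx":0,"ty":0,"tz":4,"turn":0},{"tx":0,"ty":0,"tz":4,"turn":0}]' && python3 -m crank '[{"tx":0,"ty":0,"tz":1,"turn":0},{"tx":0,"ty":0,"tz":1,"turn":0}]'
```

```text
time: 20.9
position: [0.3493, 0.2475, 0.0795]
tool_rot: [-2.181, -2.261, 0.003]
ft_force: [1.1, 0.4, -1.0]
grip_width: 0.225
grip_force: 49.9
time: 21.52
position: [0.3497, 0.248, 0.0762]
tool_rot: [-2.182, -2.26, -0.0]
ft_force: [0.2, -1.0, -1.4]
grip_width: 0.22
grip_force: 49.9
time: 21.78
position: [0.3496, 0.248, 0.075]
tool_rot: [-2.182, -2.26, 0.0]
ft_force: [1.1, 0.4, -0.2]
grip_width: 0.223
grip_force: 49.9
```

Nearly in contact. I'll go down until the force rises, then release.

```bash
python3 -m crank '[{"tx":0,"ty":0,"tz":1,"turn":0},{"tx":0,"ty":0,"tz":1.5,"turn":0},{"tx":0,"ty":0,"tz":1.5,"turn":0}]' && python3 -m crank '[{"tx":0,"ty":0,"tz":0,"turn":0},{"tx":0,"ty":0,"tz":0,"turn":0},{"tx":0,"ty":0,"tz":0,"turn":0},{"tx":0,"ty":0,"tz":-40,"turn":0},{"tx":0,"ty":0,"tz":-100,"turn":0}]' 60 && python3 -m crank '[{"tx":0,"ty":0,"tz":-20,"turn":0},{"tx":0,"ty":0,"tz":-20,"turn":0}]'
python3 - <<'E'
from h import *
p,d,c=shot("wrist"); X=xyz(d,c)
for lo,hi,r in((.055,.075,.06),(.009,.0155,.09),(.02,.032,.06)):
    s=(X[...,2]>lo)&(X[...,2]<hi)&(np.hypot(X[...,0]-.348,X[...,1]-.245)<r)
    if s.sum()>10:
        m=cv2.minAreaRect(X[s][:,:2].astype(np.float32)); print(s.sum(),m,np.median(X[s][:,2]))
p,d,c=shot("top"); X=xyz(d,c)
for a in [(.497,-.433),(.441,-.323),(.577,-.329)]:
    g=(X[...,2]>.02)&(X[...,2]<.06)&(np.hypot(X[...,0]-a[0],X[...,1]-a[1])<.06)
    r=cv2.minAreaRect(X[g][:,:2].astype(np.float32)); print(np.round(r[0],4),np.round(r[1],3),round(r[2],1))
go([.441,-.323,.2],np.radians(82))
E
```

```text
time: 22.15
position: [0.3497, 0.248, 0.0736]
tool_rot: [-2.182, -2.26, 0.0]
ft_force: [0.1, 0.0, -1.8]
grip_width: 0.221
grip_force: 49.9
time: 22.78
position: [0.3485, 0.2471, 0.1734]
tool_rot: [-2.181, -2.259, 0.006]
ft_force: [1.2, 0.5, 0.2]
grip_width: 0.664
grip_force: 0.0
time: 23.02
position: [0.3507, 0.2487, 0.1954]
tool_rot: [2.182, 2.259, 0.006]
ft_force: [-0.4, -0.4, -1.2]
grip_width: 0.685
grip_force: 0.0
1167 ((0.35094836354255676, 0.2515094578266144), (0.019872119650244713, 0.06884417682886124), 2.5681114196777344) 0.06580946532007498
911 ((0.35116106271743774, 0.2427302449941635), (0.05204172432422638, 0.13774965703487396), 1.8075828552246094) 0.012106056411164134
457 ((0.3509458601474762, 0.2511959373950958), (0.02583588846027851, 0.08952058106660843), 1.8108328580856323) 0.02801176309111575
[ 0.4973 -0.4337] [0.016 0.049] 82.1
[ 0.4414 -0.323 ] [0.014 0.049] 81.8
[ 0.577  -0.3286] [0.013 0.05 ] 87.7
t 23.12 pos [0.3492 0.2476 0.1927] yawy 2.0 tilt [-0.001 -0.001 -1.   ] shift [-573.5   71.8   -7. ] turn -16.0 (half 20.0 ) j7 -0.61
```

```bash
python3 -m crank '[{"tx":-50,"ty":34,"tz":-25,"turn":-2},{"tx":-100,"ty":68,"tz":-25,"turn":-4},{"tx":-150,"ty":102,"tz":-25,"turn":-6},{"tx":-200,"ty":136,"tz":-25,"turn":-8},{"tx":-250,"ty":170,"tz":-25,"turn":-10}]' 60 && python3 -c "
from h import *
go([.441,-.323,.2],np.radians(82))"
```

```text
time: 23.75
position: [0.5125, 0.025, 0.2166]
tool_rot: [-1.079, -2.947, 0.002]
ft_force: [0.8, 0.9, 0.2]
grip_width: 0.689
grip_force: 0.0
t 23.75 pos [0.5125 0.025  0.2166] yawy 49.8 tilt [-0.003  0.    -1.   ] shift [-170.1 -311.9   16.8] turn -6.44 (half 29.6 ) j7 0.77
```

```bash
python3 -m crank '[{"tx":-28,"ty":-51,"tz":16,"turn":-2},{"tx":-56,"ty":-102,"tz":16,"turn":-4},{"tx":-84,"ty":-153,"tz":16,"turn":-6.4},{"tx":-112,"ty":-204,"tz":16,"turn":-6.4},{"tx":-140,"ty":-255,"tz":16,"turn":-6.4}]' && python3 -m crank '[{"tx":0,"ty":-62,"tz":0,"turn":0},{"tx":0,"ty":-64,"tz":0,"turn":0},{"tx":0,"ty":-64,"tz":0,"turn":0}]'
cat > cov.py <<'E'
import sys
from h import *
a=[float(v) for v in sys.argv[1:3]]
p,d,c=shot("wrist"); X=xyz(d,c)
g=(X[...,2]>.022)&(X[...,2]<.042)&(np.hypot(X[...,0]-a[0],X[...,1]-a[1])<.06)
r=cv2.minAreaRect(X[g][:,:2].astype(np.float32)); y=r[2] if r[1][0]<r[1][1] else r[2]+90
print(g.sum(),np.round(r[0],4),np.round(r[1],4),"close yaw",y, "z",np.percentile(X[g][:,2],[10,50,90]))
w=(X[...,2]<.016)&(X[...,2]>.0065)&(np.hypot(X[...,0]-a[0],X[...,1]-a[1])<.09)&(p.min(-1)>140); r2=cv2.minAreaRect(X[w][:,:2].astype(np.float32)); print("plate",w.sum(),r2,np.median(X[w][:,2]))
go([*r[0],.03],np.radians(y))
E
python3 cov.py .441 -.323
```

```text
time: 24.38
position: [0.4518, -0.2593, 0.2005]
tool_rot: [-0.232, -3.13, -0.002]
ft_force: [-0.0, -0.5, -1.1]
grip_width: 0.689
grip_force: 0.0
time: 24.75
position: [0.4431, -0.3205, 0.2007]
tool_rot: [-0.235, -3.13, -0.003]
ft_force: [-0.2, 0.6, -0.0]
grip_width: 0.689
grip_force: 0.0
473 [ 0.4429 -0.322 ] [0.0137 0.0499] close yaw 83.06484985351562 z [0.03127321 0.03289255 0.03403638]
plate 2576 ((0.4667340815067291, -0.33478784561157227), (0.14363160729408264, 0.11532620340585709), 45.429901123046875) 0.009127664120483298
t 24.8 pos [ 0.4438 -0.3197  0.201 ] yawy 81.5 tilt [-0.002  0.002 -1.   ] shift [ 1.00e-01 -2.80e+00  1.71e+02] turn -0.31 (half 35.7 ) j7 2.05
```

```bash
python3 -m crank '[{"tx":0,"ty":-2.5,"tz":60,"turn":-0.3},{"tx":0,"ty":-2.5,"tz":120,"turn":-0.3},{"tx":0,"ty":-2.5,"tz":155,"turn":-0.3},{"tx":0,"ty":-2.5,"tz":168,"turn":-0.3},{"tx":0,"ty":-2.5,"tz":168,"turn":-0.3}]' 50 && python3 -m crank '[{"tx":0,"ty":0,"tz":0,"turn":0},{"tx":0,"ty":0,"tz":0,"turn":0},{"tx":0,"ty":0,"tz":0,"turn":0},{"tx":0,"ty":0,"tz":0,"turn":0},{"tx":0,"ty":0,"tz":0,"turn":0}]' 5 50 && python3 -m crank '[{"tx":0,"ty":0,"tz":0,"turn":0},{"tx":0,"ty":0,"tz":0,"turn":0}]'
```

```text
time: 25.42
position: [0.4438, -0.3227, 0.0343]
tool_rot: [-0.19, -3.135, -0.002]
ft_force: [0.3, -0.9, -0.4]
grip_width: 0.577
grip_force: 0.0
time: 26.05
position: [0.4435, -0.3238, 0.0348]
tool_rot: [0.193, 3.135, 0.001]
ft_force: [-0.3, 1.7, 1.4]
grip_width: 0.154
grip_force: 50.0
time: 26.3
position: [0.4435, -0.3238, 0.0348]
tool_rot: [0.193, 3.135, 0.001]
ft_force: [-1.1, 2.6, 4.2]
grip_width: 0.157
grip_force: 50.0
```

```bash
python3 -m crank '[{"tx":0,"ty":0,"tz":-30,"turn":0},{"tx":0,"ty":0,"tz":-80,"turn":0},{"tx":0,"ty":0,"tz":-130,"turn":0},{"tx":0,"ty":0,"tz":-155,"turn":0},{"tx":0,"ty":0,"tz":-155,"turn":0}]' && python3 -c "
from h import *
go([*B(0,.095),.19],np.radians(92.4))"
```

```text
time: 26.92
position: [0.4443, -0.3246, 0.191]
tool_rot: [0.193, 3.132, -0.002]
ft_force: [0.6, 0.5, -2.5]
grip_width: 0.159
grip_force: 50.0
t 26.93 pos [ 0.4443 -0.3246  0.191 ] yawy 82.9 tilt [ 0.003 -0.001 -1.   ] shift [-36.  508.8   0.7] turn -1.89 (half 34.1 ) j7 2.08
```

```bash
python3 -m crank '[{"tx":-3,"ty":40,"tz":0,"turn":-0.4},{"tx":-7,"ty":95,"tz":0,"turn":-0.8},{"tx":-11,"ty":150,"tz":0,"turn":-1.2},{"tx":-15,"ty":205,"tz":0,"turn":-1.6},{"tx":-18,"ty":255,"tz":0,"turn":-1.9}]' && python3 -c "
from h import *
go([*B(0,.095),.19],np.radians(92.4))"
```

```text
time: 27.55
position: [0.4915, -0.0708, 0.1872]
tool_rot: [0.07, -3.137, -0.001]
ft_force: [1.3, 0.1, -2.8]
grip_width: 0.157
grip_force: 50.0
t 27.55 pos [ 0.4915 -0.0708  0.1872] yawy 92.6 tilt [-0.003  0.001 -1.   ] shift [-62.  244.2  -2.8] turn 0.03 (half -36.0 ) j7 1.71
```

```bash
python3 -m crank '[{"tx":-14,"ty":55,"tz":0,"turn":0},{"tx":-28,"ty":110,"tz":0,"turn":0},{"tx":-42,"ty":165,"tz":0,"turn":0},{"tx":-55,"ty":215,"tz":0,"turn":0},{"tx":-62,"ty":244,"tz":0,"turn":0}]' && python3 -m crank '[{"tx":0,"ty":0,"tz":0,"turn":0},{"tx":0,"ty":0,"tz":0,"turn":0}]'
python3 - <<'E'
from h import *
go([*B(0,.095),.19],np.radians(92.4))
s=ctrl.get_state(); P=np.array(s["position"])
p,d,c=shot("side","s5.png"); X=xyz(d,c)
w=(p.min(-1)>120)&(abs(X[...,0]-P[0])<.075)&(abs(X[...,1]-P[1])<.065)&(X[...,2]>.12)&(X[...,2]<P[2]+.0)
print(w.sum(),np.percentile(X[w],[1,50,99],axis=0)); q=X[w]; Af=np.c_[q[:,:2]-P[:2],np.ones(len(q))]; print("plane",np.linalg.lstsq(Af,q[:,2],rcond=None)[0], "TCP",P)
print(cv2.minAreaRect(q[:,:2].astype(np.float32)))
E
```

```text
time: 28.18
position: [0.5426, 0.1766, 0.1867]
tool_rot: [0.073, -3.136, -0.001]
ft_force: [-0.1, 0.2, -1.8]
grip_width: 0.155
grip_force: 50.0
time: 28.42
position: [0.5433, 0.172, 0.1877]
tool_rot: [0.066, -3.138, 0.002]
ft_force: [-0.4, -0.6, -2.0]
grip_width: 0.153
grip_force: 50.0
t 28.43 pos [0.5433 0.172  0.1877] yawy 92.4 tilt [-0.003 -0.001 -1.   ] shift [ 0.6  3.9 -2.3] turn 0.0 (half -36.0 ) j7 1.26
113 [[0.48822107 0.13390971 0.15839225]
 [0.57773945 0.17212306 0.16207736]
 [0.59806268 0.21070932 0.16509481]]
plane [-0.00188232 -0.00736706  0.16208027] TCP [0.54325288 0.17202765 0.18769525]
((0.543001115322113, 0.17365571856498718), (0.058128830045461655, 0.12244801223278046), 72.4642105102539)
```

```bash
python3 -m crank '[{"tx":0,"ty":4,"tz":30,"turn":0},{"tx":0,"ty":4,"tz":60,"turn":0},{"tx":0,"ty":4,"tz":78,"turn":0},{"tx":0,"ty":4,"tz":78,"turn":0},{"tx":0,"ty":4,"tz":78,"turn":0}]' && python3 -c "
from h import *
go([*B(0,.095),.1018],np.radians(92.4))"
```

```text
time: 29.1
position: [0.5448, 0.1773, 0.1129]
tool_rot: [-0.066, 3.139, 0.002]
ft_force: [-0.4, 0.8, -0.8]
grip_width: 0.151
grip_force: 50.0
t 29.1 pos [0.5448 0.1773 0.1129] yawy 92.4 tilt [ 0.002  0.001 -1.   ] shift [ 2.3 -1.3 11.1] turn 0.0 (half -36.0 ) j7 1.25
```

```bash
python3 -m crank '[{"tx":1.5,"ty":-1,"tz":4,"turn":0},{"tx":1.5,"ty":-1,"tz":8,"turn":0},{"tx":1.5,"ty":-1,"tz":10,"turn":0},{"tx":1.5,"ty":-1,"tz":11,"turn":0},{"tx":1.5,"ty":-1,"tz":11,"turn":0}]' && python3 -m crank '[{"tx":0,"ty":0,"tz":0.5,"turn":0},{"tx":0,"ty":0,"tz":0.5,"turn":0}]'
```

```text
time: 29.72
position: [0.5424, 0.1764, 0.1018]
tool_rot: [0.067, -3.141, -0.001]
ft_force: [-2.6, -1.9, 4.9]
grip_width: 0.156
grip_force: 50.0
time: 29.98
position: [0.5424, 0.1764, 0.1018]
tool_rot: [0.067, -3.141, -0.001]
ft_force: [-3.5, -2.0, 7.6]
grip_width: 0.157
grip_force: 50.0
```

Contact is made at the expected height and the cover is at its target. I'll release, rise, check, and head for the next cover.

```bash
python3 -m crank '[{"tx":0,"ty":0,"tz":0,"turn":0},{"tx":0,"ty":0,"tz":0,"turn":0},{"tx":0,"ty":0,"tz":0,"turn":0},{"tx":0,"ty":0,"tz":-30,"turn":0},{"tx":0,"ty":0,"tz":-80,"turn":0}]' 50 && python3 -m crank '[{"tx":10,"ty":-40,"tz":-20,"turn":0},{"tx":10,"ty":-100,"tz":-20,"turn":0},{"tx":10,"ty":-160,"tz":-20,"turn":0},{"tx":10,"ty":-220,"tz":-20,"turn":0},{"tx":0,"ty":-280,"tz":-20,"turn":0.5}]'
cat > placed.py <<'E'
from h import *
for n in("top","side"):
    p,d,c=shot(n); X=xyz(d,c); Ri=np.array([[np.cos(A),np.sin(A)],[-np.sin(A),np.cos(A)]])
    for y in(-.095,0,.095):
        f=B(0,y); g=(X[...,2]>.088)&(X[...,2]<.108)&(np.hypot(X[...,0]-f[0],X[...,1]-f[1])<.04)
        if g.sum()>15: r=cv2.minAreaRect(X[g][:,:2].astype(np.float32)); print(n,"field",y,g.sum(),"off mm",np.round(Ri@(np.array(r[0])-f)*1000,1),np.round(r[1],3),round(r[2]-2.4,1),"z",np.median(X[g][:,2]))
    for a in [(.497,-.433),(.441,-.323),(.577,-.329)]:
        g=(X[...,2]>.02)&(X[...,2]<.06)&(np.hypot(X[...,0]-a[0],X[...,1]-a[1])<.06)
        if g.sum()>9: r=cv2.minAreaRect(X[g][:,:2].astype(np.float32)); print(n,"mat",np.round(r[0],4),np.round(r[1],3),round(r[2],1))
go([.577,-.329,.19],np.radians(88))
E
python3 placed.py
```

```text
time: 30.6
position: [0.5411, 0.1758, 0.179]
tool_rot: [0.067, -3.136, 0.002]
ft_force: [0.9, -0.2, 0.3]
grip_width: 0.552
grip_force: 0.0
time: 31.22
position: [0.5542, -0.1052, 0.2004]
tool_rot: [0.003, 3.141, 0.001]
ft_force: [1.7, 0.8, 0.3]
grip_width: 0.574
grip_force: 0.0
top field 0.095 110 off mm [-1.6 -0.4] [0.049 0.014] -0.0 z 0.09923848852713368
top mat [ 0.4971 -0.4332] [0.015 0.049] 81.4
top mat [ 0.5772 -0.3284] [0.013 0.05 ] 88.7
side field 0.095 63 off mm [-0.9 -1.1] [0.048 0.017] -2.3 z 0.09843721056228094
side mat [ 0.4998 -0.4336] [0.016 0.048] 80.1
side mat [ 0.5781 -0.329 ] [0.016 0.048] 88.5
t 31.32 pos [ 0.5541 -0.1128  0.2003] yawy 89.2 tilt [ 0.001 -0.004 -1.   ] shift [ -25.8 -215.8   11.3] turn 0.25 (half -35.8 ) j7 1.74
```

Cover 1 is placed well. Next is the cover at (0.577, -0.329).

```bash
python3 -m crank '[{"tx":-6,"ty":-55,"tz":10,"turn":0.2},{"tx":-12,"ty":-110,"tz":10,"turn":0.2},{"tx":-20,"ty":-165,"tz":10,"turn":0.2},{"tx":-26,"ty":-210,"tz":10,"turn":0.2},{"tx":-26,"ty":-214,"tz":10,"turn":0.2}]' && python3 -m crank '[{"tx":0,"ty":0,"tz":0,"turn":0},{"tx":0,"ty":0,"tz":0,"turn":0}]' && python3 cov.py .577 -.329
```

```text
time: 31.95
position: [0.5789, -0.3218, 0.1894]
tool_rot: [-0.038, -3.14, 0.003]
ft_force: [0.0, 0.1, -0.2]
grip_width: 0.579
grip_force: 0.0
time: 32.2
position: [0.5809, -0.3151, 0.19]
tool_rot: [0.024, 3.141, 0.003]
ft_force: [0.7, -0.1, 0.5]
grip_width: 0.575
grip_force: 0.0
520 [ 0.5779 -0.3281] [0.0138 0.05  ] close yaw 88.0410385131836 z [0.03102893 0.03290148 0.0339821 ]
plate 2419 ((0.5799537301063538, -0.35086768865585327), (0.15476088225841522, 0.08503983169794083), 32.04798889160156) 0.009164845330431992
t 32.25 pos [ 0.5809 -0.3152  0.1901] yawy 89.1 tilt [ 0.     0.002 -1.   ] shift [  2.8 -13.3 160.1] turn 0.21 (half -35.8 ) j7 2.1
```

```bash
python3 -m crank '[{"tx":3,"ty":-13,"tz":50,"turn":0.2},{"tx":3,"ty":-13,"tz":100,"turn":0.2},{"tx":3,"ty":-13,"tz":120,"turn":0.2},{"tx":3,"ty":-13,"tz":120,"turn":0.2}]' && python3 -c "
from h import *
go([.5779,-.3281,.034],np.radians(88))"
```

```text
time: 32.75
position: [0.5768, -0.3289, 0.0692]
tool_rot: [-0.054, -3.139, -0.003]
ft_force: [0.2, -0.2, 0.6]
grip_width: 0.578
grip_force: 0.0
t 32.75 pos [ 0.5768 -0.3289  0.0692] yawy 88.0 tilt [-0.002  0.002 -1.   ] shift [-1.1  0.8 35.2] turn 0.01 (half -36.0 ) j7 2.13
```

```bash
python3 -m crank '[{"tx":-1,"ty":1,"tz":20,"turn":0},{"tx":-1,"ty":1,"tz":34,"turn":0},{"tx":-1,"ty":1,"tz":35,"turn":0},{"tx":-1,"ty":1,"tz":35,"turn":0}]' && python3 -m crank '[{"tx":0,"ty":0,"tz":0,"turn":0},{"tx":0,"ty":0,"tz":0,"turn":0},{"tx":0,"ty":0,"tz":0,"turn":0},{"tx":0,"ty":0,"tz":0,"turn":0},{"tx":0,"ty":0,"tz":0,"turn":0}]' 5 50 && python3 -m crank '[{"tx":0,"ty":0,"tz":0,"turn":0},{"tx":0,"ty":0,"tz":0,"turn":0},{"tx":0,"ty":0,"tz":-20,"turn":0},{"tx":0,"ty":0,"tz":-60,"turn":0}]' && python3 -m crank '[{"tx":0,"ty":0,"tz":-40,"turn":0},{"tx":0,"ty":0,"tz":-90,"turn":0},{"tx":0,"ty":0,"tz":-95,"turn":0},{"tx":0,"ty":0,"tz":-95,"turn":0}]' && python3 -c "
from h import *
go([*B(0,0),.19],np.radians(92.4))"
```

```text
time: 33.25
position: [0.5782, -0.3296, 0.0353]
tool_rot: [0.056, 3.141, 0.0]
ft_force: [0.0, -0.3, 0.6]
grip_width: 0.574
grip_force: 0.0
time: 33.88
position: [0.578, -0.3294, 0.0351]
tool_rot: [0.056, 3.141, 0.001]
ft_force: [-0.4, 0.3, 0.0]
grip_width: 0.153
grip_force: 49.9
time: 34.38
position: [0.5766, -0.3285, 0.0944]
tool_rot: [-0.056, -3.137, -0.004]
ft_force: [0.0, -0.0, -1.7]
grip_width: 0.154
grip_force: 49.9
time: 34.88
position: [0.578, -0.3294, 0.1908]
tool_rot: [0.056, 3.14, 0.001]
ft_force: [0.5, 0.1, -2.0]
grip_width: 0.157
grip_force: 49.9
t 34.88 pos [ 0.578  -0.3294  0.1908] yawy 87.9 tilt [ 0.001  0.    -1.   ] shift [ 46.2 409.    0.9] turn -0.89 (half 35.1 ) j7 2.1
```

```bash
python3 -m crank '[{"tx":5,"ty":40,"tz":0,"turn":-0.2},{"tx":10,"ty":90,"tz":0,"turn":-0.4},{"tx":16,"ty":140,"tz":0,"turn":-0.6},{"tx":22,"ty":190,"tz":0,"turn":-0.9},{"tx":27,"ty":240,"tz":0,"turn":-0.9}]' && python3 -m crank '[{"tx":7,"ty":50,"tz":0,"turn":0},{"tx":14,"ty":100,"tz":0,"turn":0},{"tx":19,"ty":145,"tz":0,"turn":0},{"tx":19,"ty":164,"tz":0,"turn":0},{"tx":19,"ty":167,"tz":0,"turn":0}]' && python3 -m crank '[{"tx":0,"ty":0,"tz":30,"turn":0},{"tx":0,"ty":0,"tz":60,"turn":0},{"tx":0,"ty":0,"tz":78,"turn":0},{"tx":0,"ty":0,"tz":78,"turn":0},{"tx":0,"ty":0,"tz":78,"turn":0}]' &&  python3 -c "
from h import *
go([*B(0,0),.102],np.radians(92.4))"
```

```text
time: 35.5
position: [0.558, -0.0867, 0.1882]
tool_rot: [0.067, -3.137, -0.001]
ft_force: [0.2, -0.3, -1.6]
grip_width: 0.154
grip_force: 49.9
time: 36.12
position: [0.5328, 0.0781, 0.1891]
tool_rot: [0.07, -3.139, 0.0]
ft_force: [-0.6, -0.3, -0.7]
grip_width: 0.16
grip_force: 49.9
time: 36.75
position: [0.5344, 0.077, 0.1132]
tool_rot: [-0.066, 3.139, 0.001]
ft_force: [0.6, 0.3, -1.0]
grip_width: 0.154
grip_force: 49.9
t 36.75 pos [0.5344 0.077  0.1132] yawy 92.4 tilt [ 0.002  0.001 -1.   ] shift [-12.2   3.5  11.3] turn 0.0 (half -36.0 ) j7 1.43
```

```bash
python3 -m crank '[{"tx":-8,"ty":3,"tz":2,"turn":0},{"tx":-12.5,"ty":4,"tz":5,"turn":0},{"tx":-12.5,"ty":4,"tz":8,"turn":0},{"tx":-12.5,"ty":4,"tz":8,"turn":0}]' && python3 -m crank '[{"tx":0,"ty":0,"tz":2,"turn":0},{"tx":0,"ty":0,"tz":3.5,"turn":0},{"tx":0,"ty":0,"tz":3.5,"turn":0},{"tx":0,"ty":0,"tz":3.5,"turn":0}]' && python3 -c "
from h import *
go([*B(0,0),.102],np.radians(92.4))"
```

```text
time: 37.25
position: [0.5455, 0.082, 0.1038]
tool_rot: [0.067, -3.14, -0.0]
ft_force: [-0.1, -0.6, -2.4]
grip_width: 0.157
grip_force: 49.9
time: 37.75
position: [0.5458, 0.0819, 0.102]
tool_rot: [-0.067, 3.141, 0.001]
ft_force: [-2.9, -1.0, 5.1]
grip_width: 0.157
grip_force: 49.9
t 37.75 pos [0.5458 0.0819 0.102 ] yawy 92.4 tilt [ 0.     0.001 -1.   ] shift [-0.6 -0.9  0. ] turn 0.01 (half -36.0 ) j7 1.43
```

```bash
python3 -m crank '[{"tx":0,"ty":0,"tz":0,"turn":0},{"tx":0,"ty":0,"tz":0,"turn":0},{"tx":0,"ty":0,"tz":0,"turn":0},{"tx":0,"ty":0,"tz":-30,"turn":0},{"tx":0,"ty":0,"tz":-80,"turn":0}]' 50 && python3 -m crank '[{"tx":0,"ty":-40,"tz":-10,"turn":0},{"tx":0,"ty":-100,"tz":-10,"turn":0},{"tx":0,"ty":-160,"tz":-10,"turn":0},{"tx":0,"ty":-220,"tz":-10,"turn":0},{"tx":0,"ty":-280,"tz":-10,"turn":1}]' && python3 -m crank '[{"tx":0,"ty":0,"tz":0,"turn":0},{"tx":0,"ty":0,"tz":0,"turn":0}]' && python3 placed.py && python3 -c "
from h import *
go([.498,-.433,.19],np.radians(82))"
```

```text
time: 38.38
position: [0.5443, 0.0817, 0.1796]
tool_rot: [0.067, -3.136, 0.001]
ft_force: [0.4, 0.5, 1.1]
grip_width: 0.555
grip_force: 0.0
time: 39.0
position: [0.5577, -0.1996, 0.1907]
tool_rot: [0.073, 3.14, 0.001]
ft_force: [0.8, 0.6, 0.1]
grip_width: 0.575
grip_force: 0.0
time: 39.25
position: [0.5578, -0.1971, 0.1903]
tool_rot: [-0.07, -3.14, -0.002]
ft_force: [0.5, 0.2, 0.4]
grip_width: 0.576
grip_force: 0.0
top field 0 108 off mm [-0.8  0.3] [0.049 0.014] -1.6 z 0.09957427298552601
top field 0.095 111 off mm [-2.  -0.8] [0.049 0.014] -0.2 z 0.09904268049780507
top mat [ 0.4969 -0.4337] [0.016 0.049] 83.3
side field 0 70 off mm [-0.3 -0.1] [0.05  0.017] 1.5 z 0.09833136934003317
side field 0.095 63 off mm [-0.6 -0.1] [0.049 0.016] 4.8 z 0.09791470873424613
side mat [ 0.4997 -0.4335] [0.015 0.049] 82.6
t 39.35 pos [ 0.5582 -0.1956  0.1904] yawy 87.6 tilt [-0.     0.002 -1.   ] shift [ -24.3 -132.5    0.2] turn -0.07 (half 35.9 ) j7 1.87
t 39.35 pos [ 0.5582 -0.1956  0.1904] yawy 87.6 tilt [-0.     0.002 -1.   ] shift [ 5.040e+01 -2.397e+02  1.000e-01] turn 1.13 (half -34.9 ) j7 1.87
```

Two are placed. Now the last cover.

```bash
python3 -m crank '[{"tx":10,"ty":-50,"tz":0,"turn":0.5},{"tx":20,"ty":-100,"tz":0,"turn":1.1},{"tx":32,"ty":-150,"tz":0,"turn":1.1},{"tx":42,"ty":-200,"tz":0,"turn":1.1},{"tx":50,"ty":-240,"tz":0,"turn":1.1}]' && python3 -m crank '[{"tx":0,"ty":0,"tz":60,"turn":0},{"tx":0,"ty":0,"tz":60,"turn":0},{"tx":0,"ty":0,"tz":60,"turn":0}]' && python3 cov.py .498 -.433
```

```text
time: 39.98
position: [0.4975, -0.4355, 0.1906]
tool_rot: [0.217, 3.134, 0.001]
ft_force: [0.8, 1.4, -0.1]
grip_width: 0.575
grip_force: 0.0
time: 40.35
position: [0.4989, -0.4339, 0.1318]
tool_rot: [0.216, 3.133, 0.001]
ft_force: [0.1, 0.1, 1.1]
grip_width: 0.575
grip_force: 0.0
735 [ 0.4987 -0.4332] [0.0133 0.0496] close yaw 82.33563232421875 z [0.03152417 0.03290659 0.03379891]
plate 2687 ((0.4978930652141571, -0.4327009916305542), (0.07992096990346909, 0.1067531406879425), 82.49762725830078) 0.009165153566601525
t 40.4 pos [ 0.4992 -0.4346  0.1328] yawy 82.1 tilt [ 0.003 -0.001 -1.   ] shift [  1.    1.4 102.8] turn -0.05 (half 36.0 ) j7 2.24
```

```bash
python3 -m crank '[{"tx":1,"ty":1,"tz":50,"turn":0},{"tx":1,"ty":1,"tz":85,"turn":0},{"tx":1,"ty":1,"tz":98,"turn":0},{"tx":1,"ty":1,"tz":98,"turn":0}]' && python3 -m crank '[{"tx":0,"ty":0,"tz":0,"turn":0},{"tx":0,"ty":0,"tz":0,"turn":0},{"tx":0,"ty":0,"tz":0,"turn":0},{"tx":0,"ty":0,"tz":0,"turn":0},{"tx":0,"ty":0,"tz":0,"turn":0}]' 5 50 && python3 -m crank '[{"tx":0,"ty":0,"tz":0,"turn":0},{"tx":0,"ty":0,"tz":0,"turn":0},{"tx":0,"ty":0,"tz":-20,"turn":0},{"tx":0,"ty":0,"tz":-60,"turn":0}]' && python3 -m crank '[{"tx":0,"ty":0,"tz":-40,"turn":0},{"tx":0,"ty":0,"tz":-90,"turn":0},{"tx":0,"ty":0,"tz":-95,"turn":0},{"tx":0,"ty":0,"tz":-95,"turn":0}]' && python3 -c "
from h import *
go([*B(0,-.095),.19],np.radians(92.4))"
```

```text
time: 40.9
position: [0.4972, -0.4342, 0.0336]
tool_rot: [0.219, 3.133, -0.0]
ft_force: [-0.8, 0.0, -0.2]
grip_width: 0.572
grip_force: 0.0
time: 41.52
position: [0.4964, -0.4341, 0.0327]
tool_rot: [0.22, 3.134, 0.001]
ft_force: [0.0, 0.5, 1.2]
grip_width: 0.156
grip_force: 50.0
time: 42.02
position: [0.495, -0.4331, 0.0917]
tool_rot: [-0.221, -3.13, -0.004]
ft_force: [0.8, -0.5, -1.5]
grip_width: 0.158
grip_force: 50.0
time: 42.52
position: [0.4962, -0.4342, 0.1881]
tool_rot: [0.221, 3.133, 0.0]
ft_force: [-0.0, 0.2, -2.5]
grip_width: 0.156
grip_force: 50.0
t 42.52 pos [ 0.4962 -0.4342  0.1881] yawy 81.9 tilt [ 0.001  0.    -1.   ] shift [  5.2 423.8  -1.8] turn -2.09 (half 33.9 ) j7 2.22
```

```bash
python3 -m crank '[{"tx":1,"ty":40,"tz":0,"turn":-0.4},{"tx":2,"ty":90,"tz":0,"turn":-0.8},{"tx":3,"ty":140,"tz":0,"turn":-1.2},{"tx":4,"ty":190,"tz":0,"turn":-1.6},{"tx":4,"ty":240,"tz":0,"turn":-2.1}]' && python3 -c "
from h import *
go([*(B(0,-.095)-[.002,0]),.19],np.radians(92.4))"
```

```text
time: 43.15
position: [0.5247, -0.1939, 0.1856]
tool_rot: [0.069, -3.137, -0.002]
ft_force: [0.4, 0.5, -1.6]
grip_width: 0.155
grip_force: 50.0
t 43.15 pos [ 0.5247 -0.1939  0.1856] yawy 92.5 tilt [-0.003  0.001 -1.   ] shift [-31.7 178.8  -4.2] turn 0.03 (half -36.0 ) j7 1.96
```

```bash
python3 -m crank '[{"tx":-8,"ty":45,"tz":0,"turn":0},{"tx":-16,"ty":95,"tz":0,"turn":0},{"tx":-25,"ty":145,"tz":0,"turn":0},{"tx":-32,"ty":172,"tz":0,"turn":0},{"tx":-32,"ty":179,"tz":0,"turn":0}]' && python3 -m crank '[{"tx":0,"ty":0,"tz":30,"turn":0},{"tx":0,"ty":0,"tz":60,"turn":0},{"tx":0,"ty":0,"tz":76,"turn":0},{"tx":0,"ty":0,"tz":76,"turn":0},{"tx":0,"ty":0,"tz":76,"turn":0}]' &&  python3 -c "
from h import *
go([*(B(0,-.095)-[.002,0]),.1],np.radians(92.4))"
```

```text
time: 43.78
position: [0.5493, -0.0134, 0.1858]
tool_rot: [0.073, -3.137, -0.001]
ft_force: [0.3, -1.2, -2.5]
grip_width: 0.153
grip_force: 50.0
time: 44.4
position: [0.551, -0.0163, 0.1127]
tool_rot: [-0.066, 3.139, 0.001]
ft_force: [0.1, 0.2, -1.6]
grip_width: 0.153
grip_force: 50.0
t 44.4 pos [ 0.551  -0.0163  0.1127] yawy 92.4 tilt [ 0.002  0.    -1.   ] shift [ 2.5  2.5 12.7] turn 0.0 (half -36.0 ) j7 1.62
```

```bash
python3 -m crank '[{"tx":2,"ty":2.5,"tz":4,"turn":0},{"tx":2,"ty":2.5,"tz":8,"turn":0},{"tx":2,"ty":2.5,"tz":10,"turn":0},{"tx":2,"ty":2.5,"tz":10,"turn":0}]' && python3 -m crank '[{"tx":0,"ty":0,"tz":2,"turn":0},{"tx":0,"ty":0,"tz":3.2,"turn":0},{"tx":0,"ty":0,"tz":3.2,"turn":0},{"tx":0,"ty":0,"tz":3.2,"turn":0}]' && python3 -c "
from h import *
go([*(B(0,-.095)-[.002,0]),.1],np.radians(92.4))"
```

```text
time: 44.9
position: [0.5481, -0.0133, 0.1016]
tool_rot: [0.067, -3.141, -0.001]
ft_force: [-0.8, 0.5, -1.0]
grip_width: 0.157
grip_force: 50.0
time: 45.4
position: [0.5484, -0.0134, 0.0996]
tool_rot: [-0.067, 3.14, 0.001]
ft_force: [-2.7, -0.0, 5.2]
grip_width: 0.154
grip_force: 50.0
t 45.4 pos [ 0.5484 -0.0134  0.0996] yawy 92.4 tilt [ 0.001  0.001 -1.   ] shift [-0.  -0.6 -0.4] turn 0.01 (half -36.0 ) j7 1.62
```

```bash
python3 -m crank '[{"tx":0,"ty":0,"tz":0,"turn":0},{"tx":0,"ty":0,"tz":0,"turn":0},{"tx":0,"ty":0,"tz":0,"turn":0},{"tx":0,"ty":0,"tz":-30,"turn":0},{"tx":0,"ty":0,"tz":-80,"turn":0}]' 50 && python3 -m crank '[{"tx":0,"ty":30,"tz":-20,"turn":-1},{"tx":4,"ty":90,"tz":-20,"turn":-3},{"tx":8,"ty":150,"tz":-20,"turn":-5},{"tx":12,"ty":210,"tz":-20,"turn":-7},{"tx":16,"ty":270,"tz":-20,"turn":-9}]' && python3 -m crank '[{"tx":0,"ty":0,"tz":0,"turn":-2},{"tx":0,"ty":0,"tz":0,"turn":-2.5},{"tx":0,"ty":0,"tz":0,"turn":-2.5}]' && python3 placed.py && python3 chips.py && python3 -c "
from h import *
go([.5155,.380,.2],np.radians(150))"
```

```text
time: 46.02
position: [0.5467, -0.0134, 0.1774]
tool_rot: [0.067, -3.136, -0.0]
ft_force: [1.3, -0.8, -0.3]
grip_width: 0.558
grip_force: 0.0
time: 46.65
position: [0.5204, 0.2574, 0.1987]
tool_rot: [-1.272, 2.872, 0.001]
ft_force: [0.9, 0.4, -0.3]
grip_width: 0.571
grip_force: 0.0
time: 47.02
position: [0.5206, 0.2557, 0.1984]
tool_rot: [1.569, -2.722, -0.001]
ft_force: [1.0, 0.1, 0.1]
grip_width: 0.578
grip_force: 0.0
top field -0.095 100 off mm [-0.1  0.8] [0.049 0.014] -1.6 z 0.0993027902969611
top field 0 107 off mm [-1.1 -0.1] [0.049 0.014] -2.2 z 0.09925500874504989
top field 0.095 106 off mm [-1.9 -1.3] [0.049 0.014] -1.9 z 0.09922540347404074
side field -0.095 79 off mm [ 0.5 -0.3] [0.048 0.015] 1.6 z 0.09797052746669754
side field 0 72 off mm [ 0.  -0.2] [0.05  0.016] -0.1 z 0.09818234905593859
side field 0.095 63 off mm [ 0.1 -0.2] [0.049 0.016] 0.9 z 0.09782527976020461
t 47.12 pos [0.5207 0.2554 0.1985] yawy 149.9 tilt [-0.  0. -1.] shift [ 477.2 -342.     8.3] turn 12.37 (half -23.6 ) j7 2.09
34 [248. 141.] [ 0.078 -0.193] 0.024
18 [250. 152.] [ 0.045 -0.199] 0.028
39 [244. 156.] [ 0.035 -0.181] 0.021
16 [244. 181.] [-0.037 -0.176] 0.017
84 [260. 184.] [-0.046 -0.223] 0.016
45 [253. 196.] [-0.079 -0.201] 0.017
t 47.17 pos [0.5207 0.2554 0.1986] yawy 149.9 tilt [-0.  0. -1.] shift [-105.1   67.    -1.4] turn -0.02 (half 36.0 ) j7 2.09
```

View pics/deck.png

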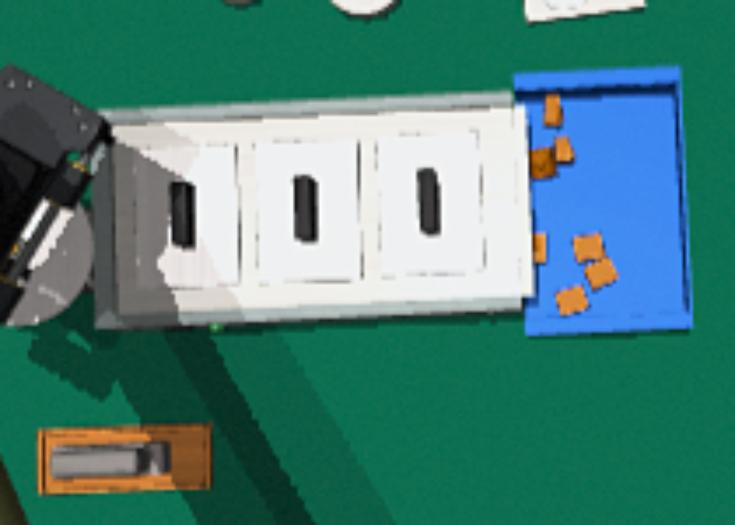

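The crop shows the three covers square over the fields, with bars at (182,213), (306,208) and (429,202). All seven chips are in the tray and the scraper is in its rest at (110,460). Now I'll move above the knob.

```bash
python3 -m crank '[{"tx":-40,"ty":26,"tz":0,"turn":0},{"tx":-80,"ty":52,"tz":0,"turn":0},{"tx":-105,"ty":67,"tz":0,"turn":0},{"tx":-105,"ty":67,"tz":0,"turn":0},{"tx":-105,"ty":67,"tz":0,"turn":0}]' 60
python3 - <<'E'
from h import *
p,d,c=shot("wrist"); X=xyz(d,c)
s=(X[...,2]>.095)&(X[...,2]<.13)&(np.hypot(X[...,0]-.516,X[...,1]-.378)<.03); print("knob",s.sum(),X[s].min(0),X[s].max(0)); k=(X[s].min(0)+X[s].max(0))/2
go([k[0],k[1],.107],np.radians(150))
E
```

```text
time: 47.8
position: [0.5157, 0.3789, 0.1985]
tool_rot: [1.568, -2.722, 0.001]
ft_force: [-0.3, -0.4, -0.4]
grip_width: 0.686
grip_force: 0.0
knob 403 [0.50663897 0.37148421 0.09501845] [0.52392962 0.38860484 0.12105162]
t 47.85 pos [0.516  0.3784 0.1986] yawy 149.8 tilt [ 0.    -0.001 -1.   ] shift [-1.1  1.4 91.6] turn -0.04 (half 36.0 ) j7 1.89
```

```bash
python3 -m crank '[{"tx":-1,"ty":1,"tz":45,"turn":0},{"tx":-1,"ty":1,"tz":91,"turn":0},{"tx":-1,"ty":1,"tz":91,"turn":0},{"tx":-1,"ty":1,"tz":91,"turn":0}]' && python3 -m crank '[{"tx":0,"ty":0,"tz":0,"turn":0},{"tx":0,"ty":0,"tz":0,"turn":0},{"tx":0,"ty":0,"tz":0,"turn":0},{"tx":0,"ty":0,"tz":0,"turn":0},{"tx":0,"ty":0,"tz":0,"turn":0}]' 5 25 && python3 -m crank '[{"tx":-5,"ty":-10,"tz":0,"turn":0},{"tx":-8.4,"ty":-19.5,"tz":0,"turn":0},{"tx":-10,"ty":-29,"tz":0,"turn":0},{"tx":-11,"ty":-38,"tz":0,"turn":0},{"tx":-10,"ty":-47,"tz":0,"turn":0}]' && python3 -m crank '[{"tx":1.5,"ty":-10,"tz":0,"turn":0},{"tx":4,"ty":-17,"tz":0,"turn":0},{"tx":7,"ty":-24,"tz":0,"turn":0},{"tx":7,"ty":-24,"tz":0,"turn":0}]'
python3 - <<'E'
from h import *
s=ctrl.get_state(); v=np.array(s["position"])[:2]-[.518,.307]; print(v,np.hypot(*v),np.degrees(np.arctan2(v[1],v[0]))-2.4)
E
```

```text
time: 48.35
position: [0.5162, 0.3813, 0.1096]
tool_rot: [-1.566, 2.72, 0.001]
ft_force: [-0.2, 0.6, -0.1]
grip_width: 0.689
grip_force: 0.0
time: 48.98
position: [0.5155, 0.3806, 0.1077]
tool_rot: [-1.569, 2.721, -0.002]
ft_force: [4.1, -3.7, 0.2]
grip_width: 0.207
grip_force: 3.8
time: 49.6
position: [0.5584, 0.3729, 0.1077]
tool_rot: [-1.572, 2.717, 0.014]
ft_force: [-2.4, 8.1, -1.0]
grip_width: 0.2
grip_force: 25.0
time: 50.1
position: [0.5773, 0.3515, 0.1076]
tool_rot: [-1.569, 2.719, 0.008]
ft_force: [-0.7, 4.7, -1.3]
grip_width: 0.197
grip_force: 25.0
[0.05926256 0.04450753] 0.07411458445025264 34.50738422337328
```

```bash
python3 -m crank '[{"tx":1,"ty":-3,"tz":0,"turn":0},{"tx":2.5,"ty":-6,"tz":0,"turn":0},{"tx":2.5,"ty":-6,"tz":0,"turn":0},{"tx":2.5,"ty":-6,"tz":0,"turn":0}]'
python3 - <<'E'
from h import *
s=ctrl.get_state(); v=np.array(s["position"])[:2]-[.518,.307]; print(v,np.hypot(*v),np.degrees(np.arctan2(v[1],v[0]))-2.4)
E
python3 -m crank '[{"tx":0,"ty":0,"tz":0,"turn":0},{"tx":0,"ty":0,"tz":0,"turn":0},{"tx":0,"ty":0,"tz":0,"turn":0},{"tx":0,"ty":0,"tz":-40,"turn":0},{"tx":0,"ty":0,"tz":-95,"turn":0}]' 60 && python3 -m crank '[{"tx":0,"ty":0,"tz":-20,"turn":0},{"tx":0,"ty":0,"tz":-20,"turn":0}]'
python3 - <<'E'
from h import *
for n in("wrist","top"):
    p,d,c=shot(n,n+"9.png"); X=xyz(d,c)
    s=(X[...,2]>.095)&(X[...,2]<.13)&(np.hypot(X[...,0]-.579,X[...,1]-.346)<.026)
    if s.sum()>20:
        k=(X[s].min(0)+X[s].max(0))/2; print(n,"knob",s.sum(),X[s].min(0),X[s].max(0))
        for pv in((.518,.307),(.5176,.3055)): v=k[:2]-pv; print(np.hypot(*v),np.degrees(np.arctan2(v[1],v[0]))-2.4)
print([(np.round(a["xyz"],4),a["confidence"]) for a in ctrl.mark_of("wrist","damper_pivot")][:1])
p=cv2.imread("pics/wrist9.png"); cv2.imwrite("pics/w9.png",cv2.resize(p,(768,576)))
E
```

```text
time: 50.6
position: [0.5809, 0.3465, 0.1076]
tool_rot: [-1.571, 2.719, 0.007]
ft_force: [-0.8, 5.9, -1.6]
grip_width: 0.197
grip_force: 25.0
[0.06292981 0.03951542] 0.07430766879741864 29.72588237255026
time: 51.22
position: [0.5811, 0.342, 0.2017]
tool_rot: [1.567, -2.718, 0.0]
ft_force: [0.9, 0.6, 0.6]
grip_width: 0.655
grip_force: 0.0
time: 51.48
position: [0.5827, 0.3435, 0.2244]
tool_rot: [-1.567, 2.719, 0.0]
ft_force: [-0.7, -0.6, -0.7]
grip_width: 0.684
grip_force: 0.0
wrist knob 326 [0.56997151 0.33629156 0.09592052] [0.58729326 0.3540706  0.12075497]
0.07165249793936529 29.799208467399062
0.07279793679871932 30.630486759746375
top knob 55 [0.57002979 0.33467933 0.0960675 ] [0.58598615 0.35117165 0.1255269 ]
0.06993995843893197 28.508053986807493
0.07106187891016691 29.380099200781757
[(array([0.5199, 0.3058, 0.0799]), 0.94)]
```

View pics/w9.png

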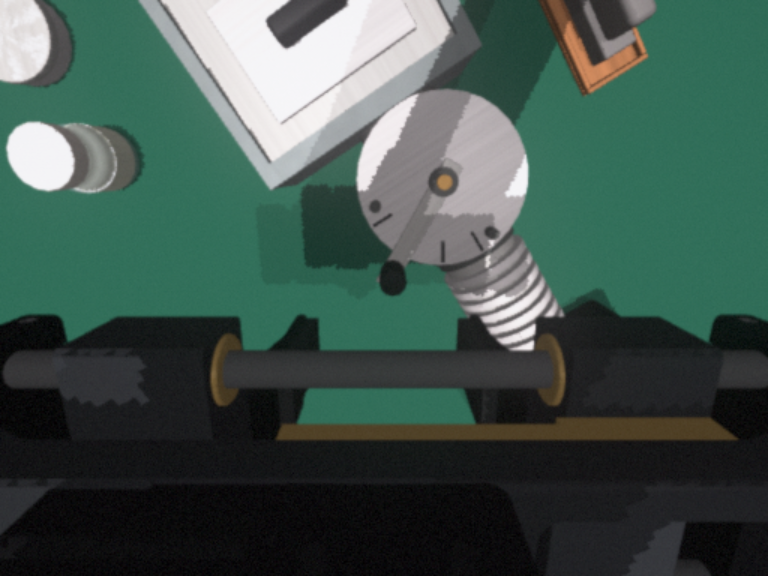

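In the wrist picture the lever at (410,235) covers the 30-degree tick. The 0, 60 and 90 ticks show at (382,220), (443,250) and (478,240), and the measured angle is about 30 degrees. One last check, then I hand in.

```bash
python3 placed.py; python3 chips.py; python3 -c "
from bench import ctrl
print(ctrl.close_job())"
```

```text
top field -0.095 101 off mm [-0.3  0.5] [0.049 0.014] 0.8 z 0.09942814318627913
top field 0 109 off mm [-0.9  0.2] [0.049 0.014] -1.2 z 0.09917921807331354
top field 0.095 110 off mm [-1.6 -0.2] [0.049 0.014] 0.1 z 0.0994407091388344
side field -0.095 75 off mm [ 0.6 -0.3] [0.048 0.015] 2.2 z 0.09857155009587948
side field 0 71 off mm [-0.1  1. ] [0.049 0.018] 1.9 z 0.09791181898847756
side field 0.095 65 off mm [-0.6 -2.6] [0.019 0.047] 82.5 z 0.09769589125375455
t 51.73 pos [0.581  0.3427 0.2202] yawy 149.9 tilt [-0.003 -0.002 -1.   ] shift [ 583.3 -333.    31.3] turn 12.39 (half -23.6 ) j7 2.0
34 [248. 141.] [ 0.078 -0.193] 0.024
21 [251. 152.] [ 0.045 -0.199] 0.028
39 [244. 156.] [ 0.036 -0.181] 0.022
16 [244. 181.] [-0.035 -0.176] 0.017
84 [260. 184.] [-0.046 -0.223] 0.016
42 [253. 196.] [-0.079 -0.201] 0.016
the job is handed in; nothing more can be done
None
```

The job is handed in (no verdict came back): by my last measurements all seven chips are in the tray, the scraper stands in its rest, the three covers lie within about 3 mm of their field centres, and the damper is at about 30 degrees.

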